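Spin-dry a batch of brass pendants in the hand-cranked dryer

ROBOT

A 6-joint arm with a two-finger parallel gripper is mounted at the origin on the work surface. World frame = base frame: x ahead of the robot, y to its left, z up, the work surface at z = 0. Lengths are in mm, angles in degrees, forces in N, time in s.
With the tool pointing down it reaches from about 350 to 950 mm from the base axis. Payload 17.4 kg.
Tool frame: the origin (TCP) lies midway between the tips of the shut fingers; the grasp point (between the pads) lies 19 mm behind it; z points along the fingers, y is the line along which they close (so a half turn about z gives the same grasp; the last joint's range is limited). The gripper opens to 93 mm and grips with 3 to 60 N. Pads are 15 mm wide; open, the fingers measure 128 mm over their backs; the gripper's body (75 mm by 188 mm) begins 65 mm behind the grasp point.
Start: joints at [-69.718, 6.646, 82.598, -0, 90.757, -2.166], TCP at [257.742, -623.86, 218.646] pointing down, gripper open.
Joint ranges: [-162.19, 162.19], [-47.58, 125.68], [4.15, 143.07], [-65.23, 245.23], [0.69, 171.88], [-170.13, 170.13]. Speed limits (degrees/s): [108.29, 108.29, 127.2, 180, 180, 180].

INTERFACE

Orientations are given as [roll, pitch, yaw] about the fixed x, y, z axes, in that order (R = Rz(yaw) Ry(pitch) Rx(roll)).
In Python, from bench import manip, read_camera, ticket, recognise, tip_of gives the robot as it stands. The module is installed in compiled form; this text tells all that it offers.
- The arm moves only by the tool apply_moves, never from a script. Its argument "targets" is one flat list of numbers, 6 for each row, row after row: the shift along the tool's x, y, z in m, then the turn, a rotation vector about the tool's x, y, z in degrees. In form: [x, y, z, rx, ry, rz, x, y, z, rx, ry, rz, ...]. A call has 1 to 12 rows; each row shifts and turns the commanded pose from where the row before left it, along the tool's axes as they then stand; what a row does not reach is not made up. A row lasts 1/12 s, in which the tool goes at most 41.7 mm and 7.16 degrees, less where a joint would pass 70% of its speed; a pose out of reach is approached as far as the arm can. A call is refused whole if a number of a shift passes 0.0417 or a number of a turn 7.16, either way. A call with a gripper value outside its range is refused whole. "jaw" is the opening, from 0 (shut) to 1 (fully open), set as the call begins (left out, the last holds). The fingers move at their own pace and stop on an object; "force" is the grip in N (left out, the last holds). Time passes only in rows, so rows that do not move let the fingers close. It gives the time, the measured TCP pose, the force, the opening and the grip force at its end, in the units of the state.
- manip.get_state(): the state, without advancing time (a new reading comes with each control period).
- read_camera(name): name is "scene" or "top" or "wrist"; returns a dict with "img" (480x640x3 uint8, red, green, blue), "z_map" (480x640 float32, mm along the optical axis (not along the pixel's ray), 0 where there is no reading), "fx", "fy", "cx", "cy" (pixels), "pose" (4x4, takes a point from camera to world coordinates); the wrist camera has in their place "hand_eye" (4x4, takes a point from camera to tool coordinates, whose origin is the TCP and whose axes are the flange's). Camera axes: x right, y down, z forward; pixel columns grow to the right and rows downward; lengths in mm; the calibration is good to about 2 mm. A picture is of the moment at which its call begins: read the wrist's pose just before it.
- ticket.job_done(): hands the job in; it is judged then, once.
Trained networks look in the newest picture that a camera, given by its name, has taken for a name from the list of things; names that differ only in an ending like _2 or _b are one class to them, and where a whole thing is asked for, a point or a joint stands for the part that bears it (a point fixed in the world has none). Each returns a list of dicts, best first, with "confidence" (0 to 1); they miss things now and then, are a little off and sometimes report something else, mostly with a low value. They report only what shows in the picture. A call takes as long as a camera call.
- recognise(camera, query): "box" ([left, top, right, bottom] in pixels, round what is visible of it).
- tip_of(camera, query): "position" ([row, column] in pixels: a listed point, or the origin of a listed thing).
The state is a dict: "clock": time; "q": joint angles; "joint_vel": joint speeds; "joint_torque": joint torques, N m; "tool_pos": TCP position; "tcp_rot": TCP orientation; "wrist_force": force on the tool from outside, world axes, zero at the start; "moment": the same for the moment, N m; "finger_gap": opening from 0.0 (shut) to 1.0 (fully open); "grip_force": force on a finger pad.
Only numpy, scipy, OpenCV 4.12 (cv2) and the standard library are available. Lean on these libraries where they do the work, as an engineer would, in place of code of your own. Each camera call takes 0.05 s, during which the arm holds its last target. There are 200 camera calls.

TASK

Spin-dry the freshly rinsed brass pendants: put every pendant from the rubber mat into the dryer's basket, set the clear lid in the tub's mouth and press it straight down until it snaps past its catches and lies flush on the rim. Only then fit the loose crank's socket fully down on the dryer's square shaft and wind it clockwise, seen from above, for at least three full turns; then pull the crank off and stand it upright back on its cork pad, hub down and wholly on the pad, leaving the lid on and everything else on the bench where it is.

Things in the scene. Friction and masses are not known exactly. Their poses are not given: they have to be found in the camera images.
- pendantA_mid (a point): cast brass pendant: plain round disk 32 mm in diameter, 8 thick (low boss on top to 11.5), with a flat eyelet tab 8 wide sticking out 8 beyond the disk on its +x side; 50 g; starts lying flat on the rubber mat. Point: centre of the disk, 4 above its underside; z up as it lies at the start, x to the eyelet. May be absent
- pendantB_mid (a point): cast brass pendant: plain round disk 32 mm in diameter, 8 thick (low boss on top to 11.5), with a flat eyelet tab 8 wide sticking out 8 beyond the disk on its +x side; 50 g; starts lying flat on the rubber mat. Point: centre of the disk, 4 above its underside; z up as it lies at the start, x to the eyelet. May be absent
- pendantC_mid (a point): cast brass pendant: plain round disk 32 mm in diameter, 8 thick (low boss on top to 11.5), with a flat eyelet tab 8 wide sticking out 8 beyond the disk on its +x side; 50 g; starts lying flat on the rubber mat. Point: centre of the disk, 4 above its underside; z up as it lies at the start, x to the eyelet. May be absent
- pendantD_mid (a point): cast brass pendant: plain round disk 32 mm in diameter, 8 thick (low boss on top to 11.5), with a flat eyelet tab 8 wide sticking out 8 beyond the disk on its +x side; 50 g; starts lying flat on the rubber mat. Point: centre of the disk, 4 above its underside; z up as it lies at the start, x to the eyelet. May be absent
- dryer: the spin dryer, a fixed machine on a 180 x 330 mm base; origin under the base's centre. A round white tub (outer radius 78, inner 70) stands 85 to +y; a grey gear case (85 x 80, top at 80) with the upright square shaft 85 to -y; a low belt cover between. Inside the tub a round steel basket turns, inner radius 60, its wall 40 to 92 above the table
- mouth (a point): centre of the tub's open mouth, level with its top rim, 115 mm above the table; axes of the dryer, z up. Three sprung steel balls on the mouth's wall, 8 below the rim, stick 4 inwards: the catches that hold the lid down
- basket_floor (a point): centre of the basket's inner floor, on the tub's axis, 44 mm above the table, 71 below the rim; turns with the basket
- lid_knob (a point): the round black knob on the dryer's lid, 26 mm in diameter, 32 tall; this point is half-way up it, 39 above the lid's underside. Set down in the mouth, the plug stops on the catches with the knob's centre about 33 above the mouth; some 10 to 18 N straight down snaps it past them until the flange lies on the rim: knob's centre 21 above the mouth
- lid: the clear lid, 240 g, starts lying on the table, knob up; origin at the centre of its underside, 39 mm below lid_knob. From the bottom: a plug 18 deep, 137 in diameter at its chamfered foot bead and grooved above it; a flange 160 in diameter, 5 thick, from 18 to 23; the knob, from 23 to 55
- crank_hub (a point): centre of the underside of the loose crank's square steel hub (34 x 34 mm, 34 tall) = mouth of its square socket, 14 x 14, 24 deep, open downwards. z up, x along the arm from hub to knob. The hub can be gripped from above on its +y and -y faces
- crank: the crank, 320 g; origin at crank_hub. Its arm is a bar 14 mm wide, 12 tall (22 to 34 above the hub's underside), running along +x to 86 from the hub's axis. It stands on its hub by itself, and starts so on the cork pad
- crank_knob (a point): the crank's round black knob, 22 mm in diameter, 32 tall; this point is half-way up it, 72 from the hub's axis and 52 above the hub's underside. It spins freely on the arm, so it can be held without turning the hand
- shaft_tip (a point): tip of the dryer's square shaft, 12 x 12 mm, which stands 24 above the round steel collar (86 above the table) where the hub comes to rest; its last 4.5 taper to 7 x 7. The socket goes on at any of four quarter turns, square to the shaft within 0.1 rad. x and y are square to the shaft's faces and turn with it
- shaft (a joint): angle turned by the shaft, rad, growing clockwise seen from above, without stops; starts between 0 and 1.5. Resists with about 0.12 N m and stays where it is left; the basket is geared to it and turns twice as fast
- pad_top (a point): centre of the top of the crank's square cork pad, 140 x 140 mm, 6 thick, fixed; x and y along its sides
- mat: fixed black ribbed rubber mat, 160 x 160 mm, 3 thick, on which the pendants lie; origin under its centre
- spool: bystander: steel bead chain on a black plastic spool, 84 dia, 60 tall; body origin under its centre
- jar: bystander: glass jar with aluminium cap, 72 dia, 85 tall; origin under its centre
- flux: bystander: small white plastic bottle, 44 dia, 100 tall; origin under its centre
- driver: bystander: screwdriver lying in front of the dryer; origin at its middle, on the table
- brush: bystander: brush lying at the left; origin at its middle, on the table

How it is judged (in metres and radians):
On the way, in this order (a step that is already met when the one before it is completed fails the run):
1. all pendants are in the dryer's basket (horizontal distance between each of pendantA_mid, pendantB_mid, pendantC_mid, pendantD_mid and basket_floor below 0.056 m and z of each of pendantA_mid, pendantB_mid, pendantC_mid, pendantD_mid in the frame of mouth below -0.035 m), for 0.2 s.
2. the lid is in the mouth, snapped down with its flange on the rim (all of step 1 and z of lid_knob in the frame of mouth below 0.0245 m and horizontal distance between lid_knob and mouth below 0.006 m and angle between lid_knob's own z axis and vertical below 0.05 rad), for 0.3 s.
3. the crank is fully down on the square shaft, before the shaft has been wound (z of lid_knob in the frame of mouth below 0.0245 m and horizontal distance between lid_knob and mouth below 0.006 m and angle between lid_knob's own z axis and vertical below 0.05 rad and z of crank_hub in the frame of shaft_tip below -0.019 m and horizontal distance between crank_hub and shaft_tip below 0.005 m and angle between crank_hub's own z axis and vertical below 0.1 rad and value of joint shaft below 2.6 rad), for 0.2 s.
4. with the crank on it and the lid shut, the shaft has been wound clockwise three full turns (z of lid_knob in the frame of mouth below 0.0245 m and horizontal distance between lid_knob and mouth below 0.006 m and angle between lid_knob's own z axis and vertical below 0.05 rad and z of crank_hub in the frame of shaft_tip below -0.019 m and horizontal distance between crank_hub and shaft_tip below 0.005 m and angle between crank_hub's own z axis and vertical below 0.1 rad and value of joint shaft above 18.7 rad), for 0.1 s.
At the end, for the whole second after the job is handed in: Every pendant in the basket (56 mm of its axis, 35 mm below the rim); lid home (flange within 3.5 mm of the rim, centred within 6 mm, level); shaft turned past 18.7 rad and still; crank upright on the cork pad, hub centre within 53 mm of the pad's centre along both sides, at rest (all of step 2 and x of crank_hub in the frame of pad_top between -0.053 and 0.053 m and y of crank_hub in the frame of pad_top between -0.053 and 0.053 m and z of crank_hub in the frame of pad_top between -0.004 and 0.004 m and angle between crank_hub's own z axis and vertical below 0.08 rad and value of joint shaft above 18.7 rad and velocity of joint shaft between -0.1 and 0.1 rad/s and linear speed of each of crank, lid below 0.03 m/s); the robot touches nothing.
It fails at once if the shaft is wound while the lid is not home (value of joint shaft above 2.6 rad and not (z of lid_knob in the frame of mouth below 0.0245 m and horizontal distance between lid_knob and mouth below 0.006 m and angle between lid_knob's own z axis and vertical below 0.05 rad)).
It fails at once if a bystander is moved more than 40 mm (distance of any of spool, jar, flux, driver, brush from where it was at the start of the episode above 0.04 m).
Of pendantA, pendantB, pendantC, pendantD only 2 to 4 are there at a start; the rules pass over those that are not, and their reading is None.
At some moment in a run one of pendantA, pendantB, pendantC, pendantD may be knocked a few centimetres aside while the robot is not near it.
It also fails if it takes over 210 s, if anything falls off the work surface, if the arm or the gripper's body presses on something with over 40 N, if the wrist force passes 120 N, or if a joint passes its speed limit or range.

## Working session

There is one attempt and no reset: what is moved stays moved. The work goes in short steps, Python scripts to look and compute and a tool call to move; the robot and the scene stay as the last step left them, time stands still between calls to the robot, and variables do not carry over. Pictures are saved under pics/ and viewed, at most 14 in all, crops included, and the job is handed in when it is done.

Besides the shell and the picture viewer there is one more tool, called after "Emit:" as name(argument=value, ...) on one line, values as JSON. apply_moves: Moves the arm, as the interface text tells. Its arguments: {"type":"object","properties":{"targets":{"type":"array"},"jaw":{"type":"number"},"force":{"type":"number"}},"required":["targets"]}

```bash
mkdir -p pics; cat > h.py <<'E'
import numpy as np, cv2
from bench import manip, read_camera, ticket, recognise, tip_of
from scipy.spatial.transform import Rotation as R
def toolT():
    s=manip.get_state(); T=np.eye(4); T[:3,:3]=R.from_euler('xyz',s['tcp_rot'],degrees=True).as_matrix(); T[:3,3]=s['tool_pos']; return T
def cam(n):
    T=toolT(); c=read_camera(n); c['P']=c['pose'] if 'pose' in c else T@c['hand_eye']; return c
def ray(c,r,col,z):  # intersect with plane world z
    d=c['P'][:3,:3]@np.array([(col-c['cx'])/c['fx'],(r-c['cy'])/c['fy'],1]); o=c['P'][:3,3]; return o+d*(z-o[2])/d[2]
def cloud(c):
    v,u=np.mgrid[:480,:640]; z=c['z_map']; p=np.stack([(u-c['cx'])/c['fx']*z,(v-c['cy'])/c['fy']*z,z],-1)
    return p@c['P'][:3,:3].T+c['P'][:3,3]
def save(c,n): cv2.imwrite('pics/'+n,c['img'][:,:,::-1])
E
python3 - <<'E'
from h import *
print(manip.get_state())
for n in ['top','scene']:
    c=cam(n); save(c,n+'0.png'); print(n,c['P'].round(2).tolist(),c['fx'],c['cx'])
    C=cloud(c)
    for q in ['pendantA_mid','mouth','lid_knob','crank_hub','crank_knob','shaft_tip','pad_top','mat','spool','jar','flux','driver','brush','basket_floor']:
        for t in tip_of(n,q)[:5]:
            r,k=t['position']; ri,ki=int(min(479,max(0,r))),int(min(639,max(0,k)))
            print(q,round(t['confidence'],2),round(r),round(k),C[ri,ki].round(0))
E
```

```text
{'clock': 0.0, 'q': array([-6.97168254e+01,  6.67470814e+00,  8.26355764e+01,  1.77422965e-03,
        9.07564820e+01, -2.16815088e+00]), 'joint_vel': array([-0.06809458, -0.05568424, -0.00042252, -0.02065002,  0.02717971,
        0.12461139]), 'joint_torque': array([ 1.13135546e-03, -7.21257448e+01, -6.22607088e+01,  7.79425423e-02,
        2.38103571e-02, -8.72346573e-05]), 'tool_pos': array([ 257.68558211, -623.65776515,  217.90015182]), 'tcp_rot': array([-1.79933348e+02, -4.29876469e-03,  2.24513454e+01]), 'wrist_force': array([ 0.4552122 ,  0.08502595, -0.08620372]), 'moment': array([-0.02146095, -0.00383296,  0.02369837]), 'grip_force': 0.0, 'finger_gap': 1.0015739489402389}
top [[-0.02, -1.0, 0.07, 469.6], [-1.0, 0.02, -0.0, 51.16], [0.0, -0.07, -1.0, 1324.54], [0.0, 0.0, 0.0, 1.0]] 565.9914094404343 316.40094572510253
mouth 0.74 221 302 [589.  81.  45.]
mouth 0.68 214 454 [ 598. -266.   38.]
lid_knob 0.88 220 216 [594. 275.  55.]
crank_hub 0.71 213 455 [ 601. -268.   39.]
crank_knob 0.75 245 459 [ 526. -266.   71.]
crank_knob 0.67 224 216 [585. 277.  53.]
shaft_tip 0.46 227 3
[... 660 characters left out ...]
]] 597.424871061513 327.4466573721376
pendantA_mid 0.42 306 399 [775.  96.  35.]
mouth 0.96 243 350 [531. 117.  60.]
lid_knob 0.75 240 411 [600. 273.  48.]
crank_hub 0.59 327 224 [ 614. -286.   30.]
crank_knob 0.76 291 211 [ 525. -278.   71.]
crank_knob 0.74 236 414 [599. 283.  57.]
shaft_tip 0.58 257 286 [429. -22.   0.]
shaft_tip 0.5 215 442 [527. 445.  24.]
pad_top 0.88 333 224 [ 611. -287.   12.]
mat 0.61 215 382 [408. 316.   3.]
spool 0.83 288 176 [ 421. -331.   28.]
jar 0.8 348 318 [ 880. -193.  148.]
flux 0.56 309 400 [880.   9. 150.]
driver 0.57 242 289 [392.   6.  17.]
driver 0.26 209 358 [357. 263.  15.]
brush 0.85 218 441 [539. 435.  24.]
basket_floor 0.81 264 349 [647.  36. 100.]
```

View pics/top0.png

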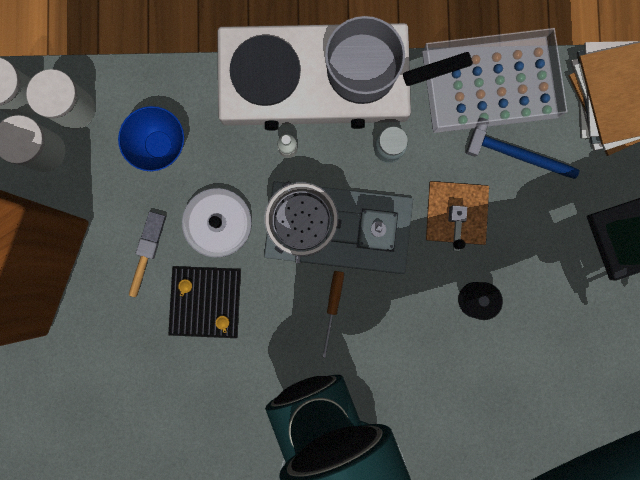

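View pics/scene0.png

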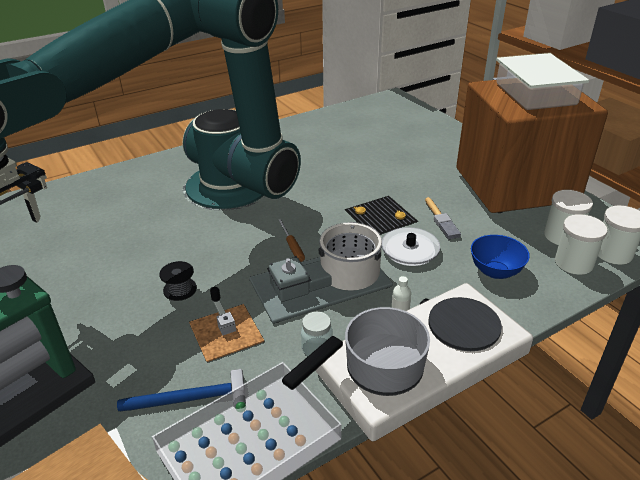

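The top view shows two pendants on the mat (around col 185,row 287 and col 222,row 323), the lid at (216,222), the tub at (302,219), the shaft at (379,229), and the crank on its pad at (459,213) with its arm pointing towards the robot. The scene view agrees.

```bash
cat >> h.py <<'E'
def brass(c,zpl,roi=None):
    h=cv2.cvtColor(c['img'],cv2.COLOR_RGB2HSV); m=cv2.inRange(h,(15,150,90),(32,255,255))
    if roi: k=np.zeros_like(m); k[roi[1]:roi[3],roi[0]:roi[2]]=1; m*=k
    n,l,s,ce=cv2.connectedComponentsWithStats(m)
    out=[]
    for i in range(1,n):
        if s[i,4]<40: continue
        v,u=np.nonzero(l==i); W=np.array([ray(c,a,b,zpl)[:2] for a,b in zip(v,u)]); 
        (x,y),rad=cv2.minEnclosingCircle(W.astype(np.float32))
        ct=W.mean(0); far=W[np.argmax(np.linalg.norm(W-ct,axis=1))]
        d=cv2.distanceTransform(cv2.copyMakeBorder((l==i).astype(np.uint8),1,1,1,1,cv2.BORDER_CONSTANT),cv2.DIST_L2,5)
        _,mx,_,p=cv2.minMaxLoc(d); dc=ray(c,p[1]-1,p[0]-1,zpl)[:2]
        print('brass',s[i].tolist(),'cent',ct.round(1),'disk',dc.round(1),'eye ang',np.degrees(np.arctan2(*(far-dc)[::-1])).round(0),'r',round(rad,1))
E
python3 - <<'E'
from h import *
c=cam('top'); C=cloud(c)
brass(c,11,(165,260,245,345))
# tub rim
P=C.reshape(-1,3)
def sel(x0,x1,y0,y1,z0,z1): return P[(P[:,0]>x0)&(P[:,0]<x1)&(P[:,1]>y0)&(P[:,1]<y1)&(P[:,2]>z0)&(P[:,2]<z1)]
r=sel(480,700,-20,190,108,122)
A=np.c_[2*r[:,:2],np.ones(len(r))]; s=np.linalg.lstsq(A,(r[:,:2]**2).sum(1),rcond=None)[0]; print('tub',s[:2],np.sqrt(s[2]+s[0]**2+s[1]**2),np.median(r[:,2]))
g=sel(480,650,-150,-30,72,84); print('case',len(g),g.mean(0),cv2.minAreaRect(g[:,:2].astype(np.float32)))
f=sel(500,700,190,380,15,32); A=np.c_[2*f[:,:2],np.ones(len(f))];print('lid',cv2.minEnclosingCircle(f[:,:2].astype(np.float32)),np.median(f[:,2]))
k=sel(500,700,190,380,45,65); print('knob',k.mean(0))
k=sel(480,650,-330,-200,30,50); print('crank',cv2.minAreaRect(k[:,:2].astype(np.float32)))
k=sel(480,650,-330,-200,55,85); print('cknob',k.mean(0) if len(k) else 0)
k=sel(480,680,-360,-200,3,12); print('pad',cv2.minAreaRect(k[:,:2].astype(np.float32)))
k=sel(480,640,-140,-40,100,120); print('shaft',len(k),k.mean(0))
E
```

```text
brass [178, 280, 14, 16, 155] cent [446.  356.6] disk [446.6 355.5] eye ang 150.0 r 19.5
brass [216, 316, 13, 17, 158] cent [360.4 270.5] disk [362.3 270.7] eye ang -164.0 r 19.2
tub [587.41664108  81.93250391] 74.70070352634906 114.27679161739547
case 1141 [563.98253185 -85.44796971  79.01229527] ((564.3509521484375, -86.00129699707031), (80.20069885253906, 84.92892456054688), 82.15998840332031)
lid ((591.6707153320312, 279.8682556152344), 80.63622283935547) 22.644155111633154
knob [591.40800314 278.78619329  53.93295785]
crank ((566.295166015625, -274.8119201660156), (36.42311477661133, 101.08780670166016), 88.61194610595703)
cknob [ 528.7911503  -267.43836545   71.0194688 ]
pad ((580.1839599609375, -279.95355224609375), (159.67141723632812, 199.5303497314453), 89.98051452636719)
shaft 34 [564.27846147 -85.80262731 107.49477183]
```

```bash
cat >> h.py <<'E'
def plan(*wp,step=30.,p0=None):
    """waypoints (x,y,z,yaw): prints per leg the row count and one row's tool shift (m) and turn"""
    if p0 is None:
        s=manip.get_state(); p0=[*s['tool_pos'],s['tcp_rot'][2]]
        print('at',np.round(s['tool_pos'],1),np.round(s['tcp_rot'],2),'t',round(s['clock'],1),'F',np.round(s['wrist_force'],1),'gap',round(s['finger_gap']*93,1),'j6',np.round(s['q'][5]))
    p=np.array(p0,float)
    for w in wp:
        w=np.array(w,float); d=w-p; d[3]=(d[3]+180)%360-180
        n=int(max(1,np.ceil(np.linalg.norm(d[:3])/step),np.ceil(abs(d[3])/6)))
        a=np.radians(p[3]+d[3]*(np.arange(n)/n).mean() if n>1 else p[3])
        if abs(d[3])>1 and n>1: # mean tool axes; shift in chord
            b=p[3]+d[3]*np.arange(n)/n; b=np.radians(b); M=np.array([[np.cos(b).sum(),np.sin(b).sum()],[np.sin(b).sum(),-np.cos(b).sum()]])
            xy=np.linalg.solve(np.array([[np.cos(b).sum(),np.sin(b).sum()],[np.sin(b).sum(),-np.cos(b).sum()]]),d[:2])
        else:
            xy=np.array([d[0]*np.cos(a)+d[1]*np.sin(a),d[0]*np.sin(a)-d[1]*np.cos(a)])/n
        print(w.round(1).tolist(),'n',n,[*(np.round([xy[0]/1e3,xy[1]/1e3,-d[2]/n/1e3],4)),0,0,round(-d[3]/n,2)]); p=w
E
python3 -c "
from h import *
plan((420,-50,240,22.45),(405,315,240,22.45))"
```

```text
at [ 257.8 -623.9  218.7] [180.     0.    22.45] t 1.6 F [-0.2 -0.4 -0.5] gap 93.0 j6 -2.0
[420.0, -50.0, 240.0, 22.4] n 20 [np.float64(0.0185), np.float64(-0.0234), np.float64(-0.0011), 0, 0, np.float64(-0.0)]
[405.0, 315.0, 240.0, 22.4] n 13 [np.float64(0.0097), np.float64(-0.0264), np.float64(-0.0), 0, 0, np.float64(-0.0)]
```

Emit:
apply_moves(targets=[0.0185,-0.0234,-0.001,0,0,0,0.0185,-0.0234,-0.001,0,0,0,0.0185,-0.0234,-0.001,0,0,0,0.0185,-0.0234,-0.001,0,0,0,0.0185,-0.0234,-0.001,0,0,0,0.0185,-0.0234,-0.001,0,0,0,0.0185,-0.0234,-0.001,0,0,0,0.0185,-0.0234,-0.001,0,0,0,0.0185,-0.0234,-0.001,0,0,0,0.0185,-0.0234,-0.001,0,0,0])

```text
clock: 2.38
tool_pos: [339.4, -335.6, 228.8]
tcp_rot: [180.0, -0.0, 22.4]
wrist_force: [0.4, -0.3, -0.0]
finger_gap: 1.0
grip_force: 0.0
```

Emit:
apply_moves(targets=[0.0185,-0.0234,-0.001,0,0,0,0.0185,-0.0234,-0.001,0,0,0,0.0185,-0.0234,-0.001,0,0,0,0.0185,-0.0234,-0.001,0,0,0,0.0185,-0.0234,-0.001,0,0,0,0.0185,-0.0234,-0.001,0,0,0,0.0185,-0.0234,-0.001,0,0,0,0.0185,-0.0234,-0.001,0,0,0,0.0185,-0.0234,-0.001,0,0,0,0.0185,-0.0234,-0.001,0,0,0])

```text
clock: 3.22
tool_pos: [421.1, -48.5, 239.0]
tcp_rot: [180.0, -0.0, 22.4]
wrist_force: [-0.2, -0.1, -0.4]
finger_gap: 0.999
grip_force: 0.0
```

Emit:
apply_moves(targets=[0.0097,-0.0264,0,0,0,0,0.0097,-0.0264,0,0,0,0,0.0097,-0.0264,0,0,0,0,0.0097,-0.0264,0,0,0,0,0.0097,-0.0264,0,0,0,0,0.0097,-0.0264,0,0,0,0,0.0097,-0.0264,0,0,0,0,0.0097,-0.0264,0,0,0,0,0.0097,-0.0264,0,0,0,0,0.0097,-0.0264,0,0,0,0,0.0097,-0.0264,0,0,0,0,0.0097,-0.0264,0,0,0,0])

```text
clock: 4.22
tool_pos: [407.2, 288.7, 238.9]
tcp_rot: [-180.0, -0.0, 22.5]
wrist_force: [-0.1, -0.8, 0.8]
finger_gap: 0.999
grip_force: 0.0
```

```bash
python3 -c "
from h import *
c=cam('wrist'); save(c,'w1.png'); print(c['hand_eye'].round(2).tolist(),c['fx'])
brass(c,11)
for t in tip_of('wrist','pendantA_mid'): r,k=t['position']; print(t['confidence'],ray(c,r,k,7))
plan((446,356,60,150),(446,356,6,150))"
```

```text
[[0.0, -0.96, -0.27, 75.28], [1.0, 0.0, -0.0, 0.39], [0.0, -0.27, 0.96, -165.65], [0.0, 0.0, 0.0, 1.0]] 342.6087432276687
at [407.  290.  238.3] [-1.7997e+02  4.0000e-02  2.2610e+01] t 4.3 F [ 0.6 -0.3 -0.6] gap 92.7 j6 100.0
[446.0, 356.0, 60.0, 150.0] n 22 [np.float64(0.0039), np.float64(0.0018), np.float64(0.0081), 0, 0, np.float64(-5.79)]
[446.0, 356.0, 6.0, 150.0] n 2 [np.float64(0.0), np.float64(0.0), np.float64(0.027), 0, 0, np.float64(-0.0)]
```

View pics/w1.png

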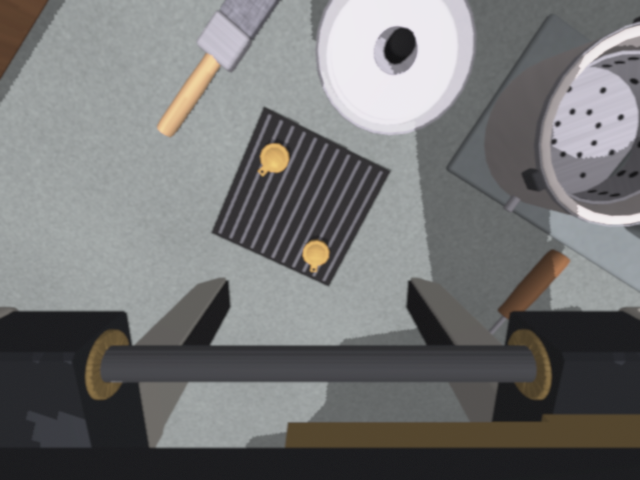

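The wrist view shows the two pendants at about (274,157) and (316,253) with their eyelets lower left and below. The mat holds no others. I'm loosening the colour mask.

```bash
sed -i 's/(15,150,90)/(12,90,110)/' h.py; python3 -c "
from h import *
c=cam('wrist'); 
print(cv2.cvtColor(c['img'],cv2.COLOR_RGB2HSV)[[158,253],[274,316]])
brass(c,11,(210,100,390,290))
for r,k in [(158,274),(173,263),(254,316),(268,313)]: print(ray(c,r,k,11).round(0))"
```

```text
[[ 19 128 223]
 [ 20 128 223]]
brass [259, 143, 32, 33, 761] cent [444.6 358.4] disk [446.4 358.4] eye ang 165.0 r 20.7
brass [303, 240, 28, 33, 611] cent [359.3 272.3] disk [360.9 272.1] eye ang -171.0 r 20.7
[445. 359.  11.]
[425. 365.  11.]
[359. 273.  11.]
[341. 269.  11.]
```

```bash
python3 -c "
from h import *
plan((446,358,80,-17),(446,358,6,-17),(446,358,196,-17),(587,100,196,-17),(587,100,72,-17))"
```

```text
at [407.2 288.5 238.3] [1.800e+02 4.000e-02 2.259e+01] t 4.4 F [ 0.7 -1.2 -0.2] gap 92.9 j6 100.0
[446.0, 358.0, 80.0, -17.0] n 7 [np.float64(0.0066), np.float64(-0.0095), np.float64(0.0226), 0, 0, np.float64(5.66)]
[446.0, 358.0, 6.0, -17.0] n 3 [np.float64(0.0), np.float64(-0.0), np.float64(0.0247), 0, 0, np.float64(-0.0)]
[446.0, 358.0, 196.0, -17.0] n 7 [np.float64(0.0), np.float64(-0.0), np.float64(-0.0271), 0, 0, np.float64(-0.0)]
[587.0, 100.0, 196.0, -17.0] n 10 [np.float64(0.021), np.float64(0.0206), np.float64(-0.0), 0, 0, np.float64(-0.0)]
[587.0, 100.0, 72.0, -17.0] n 5 [np.float64(0.0), np.float64(-0.0), np.float64(0.0248), 0, 0, np.float64(-0.0)]
```

Emit:
apply_moves(targets=[0.0066,-0.0095,0.0226,0,0,5.66,0.0066,-0.0095,0.0226,0,0,5.66,0.0066,-0.0095,0.0226,0,0,5.66,0.0066,-0.0095,0.0226,0,0,5.66,0.0066,-0.0095,0.0226,0,0,5.66,0.0066,-0.0095,0.0226,0,0,5.66,0.0066,-0.0095,0.0226,0,0,5.66,0,0,0,0,0,0,0,0,0,0,0,0], jaw=0.7)

```text
clock: 5.12
tool_pos: [446.3, 355.4, 79.9]
tcp_rot: [179.9, 0.1, -17.0]
wrist_force: [-0.2, 0.3, 1.2]
finger_gap: 0.698
grip_force: 0.0
```

```bash
python3 -c "
from h import *
c=cam('wrist'); 
brass(c,11)
plan((446,358,6,-17))"
```

```text
brass [143, 203, 40, 109, 2269] cent [472.1 464. ] disk [459.9 465.5] eye ang -7.0 r 41.5
brass [293, 233, 45, 54, 1632] cent [445.3 357.9] disk [446.9 357.4] eye ang 166.0 r 20.3
brass [438, 306, 29, 25, 304] cent [370.3 273.9] disk [370.5 276.2] eye ang -174.0 r 11.4
brass [153, 340, 12, 58, 265] cent [390.7 505.8] disk [398.7 502.7] eye ang -40.0 r 26.7
brass [475, 346, 8, 50, 174] cent [314.7 261.1] disk [318.6 259.9] eye ang 1.0 r 23.0
at [446.6 355.7  81.3] [179.99   0.   -17.02] t 5.2 F [0.3 0.5 0.3] gap 65.0 j6 143.0
[446.0, 358.0, 6.0, -17.0] n 3 [np.float64(-0.0004), np.float64(-0.0007), np.float64(0.0251), 0, 0, np.float64(-0.01)]
```

Emit:
apply_moves(targets=[0,-0.0007,0.025,0,0,0,0,-0.0007,0.025,0,0,0,0,-0.0006,0.0245,0,0,0,0,0,0,0,0,0])

```text
clock: 5.5
tool_pos: [446.7, 357.6, 4.6]
tcp_rot: [180.0, 0.0, -17.0]
wrist_force: [-0.3, -0.9, -0.4]
finger_gap: 0.701
grip_force: 0.0
```

Emit:
apply_moves(targets=[0,0,0,0,0,0,0,0,0,0,0,0,0,0,0,0,0,0,0,0,0,0,0,0,0,0,0,0,0,0,0,0,0,0,0,0,0,0,0,0,0,0], jaw=0, force=25)

```text
clock: 6.08
tool_pos: [447.2, 358.4, 6.5]
tcp_rot: [-180.0, -0.0, -17.2]
wrist_force: [-1.6, -2.3, 5.4]
finger_gap: 0.328
grip_force: 25.0
```

Emit:
apply_moves(targets=[0,0,-0.027,0,0,0,0,0,-0.027,0,0,0,0,0,-0.027,0,0,0,0,0,-0.027,0,0,0,0,0,-0.027,0,0,0,0,0,-0.027,0,0,0,0,0,-0.027,0,0,0,0,0,0,0,0,0])

```text
clock: 6.75
tool_pos: [448.2, 359.2, 200.7]
tcp_rot: [-179.7, -0.2, -17.2]
wrist_force: [0.7, 0.5, 1.7]
finger_gap: 0.331
grip_force: 25.0
```

Emit:
apply_moves(targets=[0.021,0.0206,0,0,0,0,0.021,0.0206,0,0,0,0,0.021,0.0206,0,0,0,0,0.021,0.0206,0,0,0,0,0.021,0.0206,0,0,0,0,0.021,0.0206,0,0,0,0,0.021,0.0206,0,0,0,0,0.021,0.0206,0,0,0,0,0.021,0.0206,0,0,0,0,0.021,0.0206,0,0,0,0,0,0,0,0,0,0])

```text
clock: 7.67
tool_pos: [588.3, 95.8, 194.1]
tcp_rot: [179.9, 0.0, -17.3]
wrist_force: [0.3, -0.5, 0.2]
finger_gap: 0.329
grip_force: 25.0
```

Emit:
apply_moves(targets=[0,0,0.025,0,0,0,0,0,0.025,0,0,0,0,0,0.025,0,0,0,0,0,0.025,0,0,0,0,0,0.025,0,0,0,0,0,0.01,0,0,0,0,0,0,0,0,0])

```text
clock: 8.25
tool_pos: [585.5, 99.6, 57.2]
tcp_rot: [179.9, 0.2, -17.2]
wrist_force: [-1.3, -0.5, -0.8]
finger_gap: 0.33
grip_force: 25.0
```

Emit:
apply_moves(targets=[0,0,0,0,0,0,0,0,0,0,0,0,0,0,0,0,0,0,0,0,0,0,0,0], jaw=0.55)

```text
clock: 8.58
tool_pos: [587.5, 99.6, 61.4]
tcp_rot: [-180.0, -0.1, -17.2]
wrist_force: [-0.6, 0.2, -0.3]
finger_gap: 0.537
grip_force: 0.0
```

Emit:
apply_moves(targets=[0,0,-0.027,0,0,0,0,0,-0.027,0,0,0,0,0,-0.027,0,0,0,0,0,-0.027,0,0,0,0,0,-0.027,0,0,0,0,0,0,0,0,0])

```text
clock: 9.08
tool_pos: [588.5, 99.7, 201.8]
tcp_rot: [-179.8, -0.4, -17.2]
wrist_force: [0.4, -0.4, 0.2]
finger_gap: 0.553
grip_force: 0.0
```

```bash
python3 -c "
from h import *
c=cam('wrist'); save(c,'w2.png')
brass(c,52)
c=cam('top'); brass(c,11,(165,260,245,345))
plan((361,272,195,13),(361,272,80,13))"
```

```text
brass [610, 25, 30, 151, 4093] cent [ 617.9 -184.6] disk [ 572.2 -181.1] eye ang -146.0 r 60.7
brass [304, 215, 31, 40, 836] cent [586.1 100.3] disk [587.5  99.7] eye ang 154.0 r 19.4
brass [435, 295, 11, 15, 130] cent [480.4   5. ] disk [482.    5.2] eye ang -44.0 r 8.2
brass [187, 338, 12, 61, 354] cent [480.9 274.9] disk [461.1 283.7] eye ang -30.0 r 37.4
brass [440, 340, 9, 58, 234] cent [401.8  16.4] disk [408.9  14. ] eye ang 0.0 r 35.4
brass [232, 416, 21, 8, 120] cent [404.8 245.2] disk [405.  243.3] eye ang 90.0 r 11.4
brass [215, 316, 9, 16, 76] cent [360.5 277. ] disk [360.1 277.7] eye ang -154.0 r 17.5
at [587.4  99.6 196.6] [-1.7993e+02 -1.5000e-01 -1.7170e+01] t 9.2 F [ 0.2 -0.1 -0.2] gap 51.4 j6 114.0
[361.0, 272.0, 195.0, 13.0] n 10 [np.float64(-0.0239), np.float64(-0.016), np.float64(0.0002), 0, 0, np.float64(-3.02)]
[361.0, 272.0, 80.0, 13.0] n 4 [np.float64(0.0), np.float64(0.0), np.float64(0.0288), 0, 0, np.float64(-0.0)]
```

View pics/w2.png

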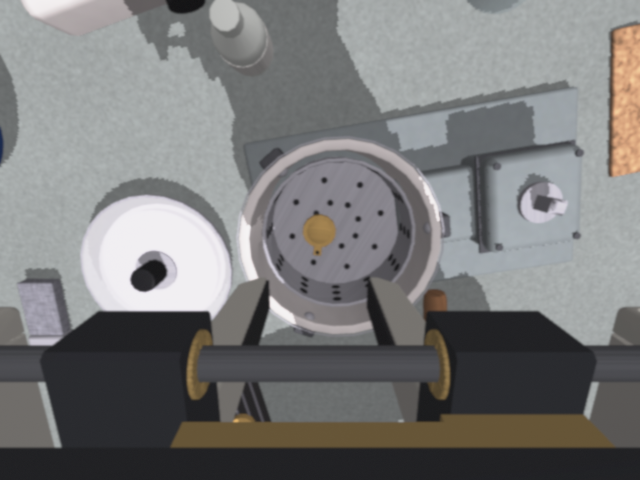

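Pendant 1 lies in the basket at pixel (319,230), and the shaft's square shows at (545,203). Next is pendant 2.

Emit:
apply_moves(targets=[-0.0239,-0.016,0,0,0,-3,-0.0239,-0.016,0,0,0,-3,-0.0239,-0.016,0,0,0,-3,-0.0239,-0.016,0,0,0,-3,-0.0239,-0.016,0,0,0,-3,-0.0239,-0.016,0,0,0,-3,-0.0239,-0.016,0,0,0,-3,-0.0239,-0.016,0,0,0,-3,-0.0239,-0.016,0,0,0,-3,-0.0239,-0.016,0,0,0,-3,0,0,0,0,0,0], jaw=0.7)

```text
clock: 10.1
tool_pos: [357.9, 273.7, 194.1]
tcp_rot: [-180.0, 0.1, 13.2]
wrist_force: [0.4, -0.8, -0.6]
finger_gap: 0.7
grip_force: 0.0
```

Emit:
apply_moves(targets=[0,0,0.0288,0,0,0,0,0,0.0288,0,0,0,0,0,0.0288,0,0,0,0,0,0.0288,0,0,0,0,0,0,0,0,0,0,0,0,0,0,0])

```text
clock: 10.6
tool_pos: [360.6, 271.9, 78.7]
tcp_rot: [179.9, 0.2, 12.8]
wrist_force: [0.1, 1.0, -0.3]
finger_gap: 0.698
grip_force: 0.0
```

```bash
python3 -c "
from h import *
c=cam('wrist'); save(c,'w3.png')
brass(c,11,(200,150,440,300))
plan((361,272,6,13))"
```

```text
brass [295, 232, 45, 55, 1660] cent [359.8 272.1] disk [362.3 272.8] eye ang -170.0 r 20.6
at [361.4 272.5  80.5] [1.7999e+02 2.0000e-02 1.2810e+01] t 10.7 F [-0.   0.  -0.1] gap 64.8 j6 111.0
[361.0, 272.0, 6.0, 13.0] n 3 [np.float64(-0.0002), np.float64(0.0001), np.float64(0.0248), 0, 0, np.float64(-0.06)]
```

Emit:
apply_moves(targets=[0,0,0.025,0,0,0,0,0,0.025,0,0,0,0,0,0.0245,0,0,0,0,0,0,0,0,0])

```text
clock: 10.98
tool_pos: [361.8, 272.8, 4.7]
tcp_rot: [-180.0, -0.0, 12.8]
wrist_force: [0.3, 0.1, -0.8]
finger_gap: 0.7
grip_force: 0.0
```

Emit:
apply_moves(targets=[0,0,0,0,0,0,0,0,0,0,0,0,0,0,0,0,0,0,0,0,0,0,0,0,0,0,0,0,0,0,0,0,0,0,0,0,0,0,0,0,0,0], jaw=0)

```text
clock: 11.57
tool_pos: [361.4, 272.6, 5.7]
tcp_rot: [-180.0, -0.0, 12.8]
wrist_force: [-1.2, -0.5, 5.0]
finger_gap: 0.332
grip_force: 25.0
```

Emit:
apply_moves(targets=[0,0,-0.027,0,0,0,0,0,-0.027,0,0,0,0,0,-0.027,0,0,0,0,0,-0.027,0,0,0,0,0,-0.027,0,0,0,0,0,-0.027,0,0,0,0,0,-0.027,0,0,0,0,0,0,0,0,0])

```text
clock: 12.23
tool_pos: [362.3, 273.3, 199.6]
tcp_rot: [-179.9, -0.3, 12.8]
wrist_force: [-0.4, -0.1, 0.3]
finger_gap: 0.333
grip_force: 25.0
```

Emit:
apply_moves(targets=[0.0158,0.0229,0,0,0,0,0.0158,0.0229,0,0,0,0,0.0158,0.0229,0,0,0,0,0.0158,0.0229,0,0,0,0,0.0158,0.0229,0,0,0,0,0.0158,0.0229,0,0,0,0,0.0158,0.0229,0,0,0,0,0.0158,0.0229,0,0,0,0,0.0158,0.0229,0,0,0,0,0.0158,0.0229,0,0,0,0,0.0158,0.0229,0,0,0,0,0,0,0,0,0,0])

```text
clock: 13.23
tool_pos: [588.7, 62.7, 193.0]
tcp_rot: [180.0, 0.1, 12.7]
wrist_force: [0.2, 0.3, -1.0]
finger_gap: 0.334
grip_force: 25.0
```

```bash
python3 -c "
from h import *
plan((587,66,70,13))"
```

```text
at [588.7  62.7 193. ] [1.7997e+02 7.0000e-02 1.2700e+01] t 13.2 F [ 0.2  0.3 -1. ] gap 31.1 j6 81.0
[587.0, 66.0, 70.0, 13.0] n 5 [np.float64(-0.0002), np.float64(-0.0007), np.float64(0.0246), 0, 0, np.float64(-0.06)]
```

Emit:
apply_moves(targets=[0,0,0.025,0,0,0,0,0,0.025,0,0,0,0,0,0.025,0,0,0,0,0,0.025,0,0,0,0,0,0.023,0,0,0,0,0,0,0,0,0,0,0,0,0,0,0])

```text
clock: 13.82
tool_pos: [585.9, 65.6, 70.5]
tcp_rot: [-180.0, 0.1, 12.8]
wrist_force: [-0.3, 0.4, -0.1]
finger_gap: 0.329
grip_force: 25.0
```

Emit:
apply_moves(targets=[0,0,0,0,0,0,0,0,0,0,0,0,0,0,0,0,0,0,0,0,0,0,0,0], jaw=0.45)

```text
clock: 14.15
tool_pos: [587.1, 65.6, 72.4]
tcp_rot: [180.0, -0.1, 12.8]
wrist_force: [0.8, -0.2, 0.3]
finger_gap: 0.448
grip_force: 0.0
```

Emit:
apply_moves(targets=[0,0,-0.027,0,0,0,0,0,-0.027,0,0,0,0,0,-0.027,0,0,0,0,0,-0.027,0,0,0,0,0,-0.027,0,0,0,0,0,0,0,0,0])

```text
clock: 14.65
tool_pos: [588.1, 65.6, 212.9]
tcp_rot: [179.9, -0.4, 12.8]
wrist_force: [1.4, 0.2, 0.5]
finger_gap: 0.451
grip_force: 0.0
```

```bash
python3 -c "
from h import *
c=cam('wrist'); save(c,'w4.png')
brass(c,52,(230,120,450,330))
print('mat'); t=cam('top'); brass(t,11,(165,260,245,345))
C=cloud(c).reshape(-1,3); r=C[(abs(C[:,2]-115)<5)&(np.hypot(C[:,0]-587,C[:,1]-82)<95)]
A=np.c_[2*r[:,:2],np.ones(len(r))]; s=np.linalg.lstsq(A,(r[:,:2]**2).sum(1),rcond=None)[0]; print('tub',s[:2],np.sqrt(s[2]+s[0]**2+s[1]**2),len(r))
plan((591,279,195,0),(591,279,110,0))"
```

```text
brass [268, 205, 31, 36, 803] cent [586.1 100.5] disk [587.  100.1] eye ang 153.0 r 19.6
brass [303, 212, 30, 39, 778] cent [586.3  65.5] disk [587.6  66.3] eye ang -158.0 r 19.3
mat
tub [587.17493783  83.56113249] 74.36085273580149 6524
at [587.   65.5 207.6] [ 1.7998e+02 -1.4000e-01  1.2830e+01] t 14.8 F [ 0.  -0.5 -0.3] gap 42.1 j6 81.0
[591.0, 279.0, 195.0, 0.0] n 8 [np.float64(0.0039), np.float64(-0.0265), np.float64(0.0016), 0, 0, np.float64(1.6)]
[591.0, 279.0, 110.0, 0.0] n 3 [np.float64(0.0), np.float64(0.0), np.float64(0.0283), 0, 0, np.float64(-0.0)]
```

View pics/w4.png

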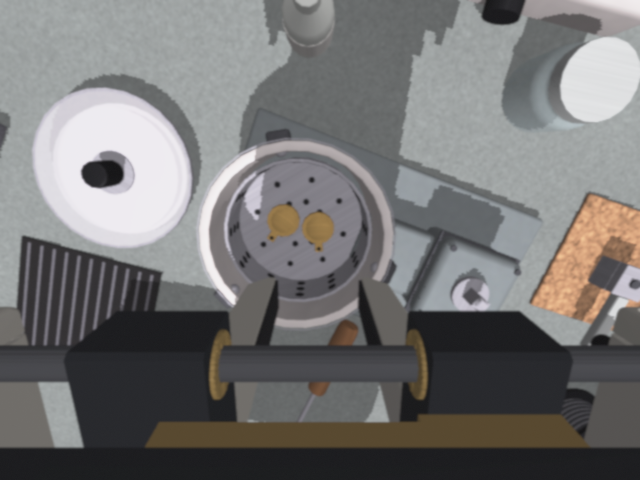

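Both pendants are in the basket, at pixels (284,220) and (319,228), and the mat is empty. Next is the lid.

Emit:
apply_moves(targets=[0.0039,-0.0265,0.0016,0,0,1.6,0.0039,-0.0265,0.0016,0,0,1.6,0.0039,-0.0265,0.0016,0,0,1.6,0.0039,-0.0265,0.0016,0,0,1.6,0.0039,-0.0265,0.0016,0,0,1.6,0.0039,-0.0265,0.0016,0,0,1.6,0.0039,-0.0265,0.0016,0,0,1.6,0.0039,-0.0265,0.0016,0,0,1.6,0,0,0.028,0,0,0,0,0,0.028,0,0,0,0,0,0.028,0,0,0,0,0,0,0,0,0], jaw=0.65)

```text
clock: 15.75
tool_pos: [588.1, 278.3, 102.1]
tcp_rot: [179.8, 0.5, 0.0]
wrist_force: [0.1, -0.2, -0.2]
finger_gap: 0.649
grip_force: 0.0
```

```bash
python3 -c "
from h import *
c=cam('wrist'); save(c,'w5.png')
for t in tip_of('wrist','lid_knob')+tip_of('wrist','lid'): r,k=t['position']; print(t,ray(c,r,k,39))
C=cloud(c).reshape(-1,3); C=C[np.hypot(C[:,0]-591,C[:,1]-279)<100]
k=C[(C[:,2]>45)&(C[:,2]<62)]; print('knob',len(k),cv2.minEnclosingCircle(k[:,:2].astype(np.float32)),np.median(k[:,2]),k.mean(0))
r=C[(C[:,2]>17)&(C[:,2]<28)]; print('fl',len(r),cv2.minEnclosingCircle(r[:,:2].astype(np.float32)))
plan((591,279,26,0))"
```

```text
{'position': [250.6, 317.9], 'confidence': 0.69} [592.05397589 278.12954079  39.        ]
{'position': [239.4, 314.4], 'confidence': 0.58} [600.1865439  280.56497916  39.        ]
knob 1191 ((591.1770629882812, 281.33203125), 13.120418548583984) 54.445059727433346 [592.46756019 281.11176115  53.95007359]
fl 31559 ((590.5037231445312, 281.2216491699219), 80.48839569091797)
at [591.1 279.3 110.4] [-1.8e+02 -1.0e-02  2.0e-02] t 15.9 F [-0.3  0.1  0.6] gap 60.5 j6 113.0
[591.0, 279.0, 26.0, 0.0] n 3 [np.float64(-0.0), np.float64(0.0001), np.float64(0.0281), 0, 0, np.float64(0.01)]
```

View pics/w5.png

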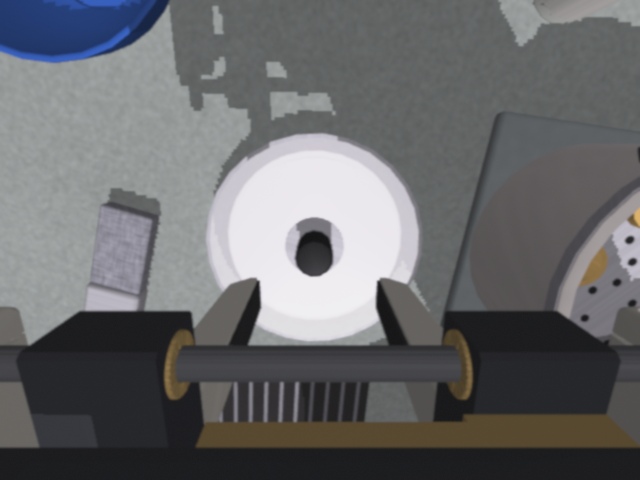

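The lid's knob is at pixel (314,252), centred between the fingers. Descending to grip it.

Emit:
apply_moves(targets=[0,-0.0005,0.028,0,0,0,0,-0.0005,0.028,0,0,0,0,0,0.028,0,0,0,0,0,0,0,0,0])

```text
clock: 16.23
tool_pos: [591.4, 280.4, 24.8]
tcp_rot: [-180.0, -0.1, 0.0]
wrist_force: [-0.8, -0.2, -0.0]
finger_gap: 0.648
grip_force: 0.0
```

Emit:
apply_moves(targets=[0,0,0,0,0,0,0,0,0,0,0,0,0,0,0,0,0,0,0,0,0,0,0,0,0,0,0,0,0,0,0,0,0,0,0,0,0,0,0,0,0,0], jaw=0, force=50)

```text
clock: 16.82
tool_pos: [591.0, 280.4, 25.9]
tcp_rot: [-180.0, -0.0, 0.0]
wrist_force: [-0.5, -1.1, 4.3]
finger_gap: 0.274
grip_force: 50.0
```

Emit:
apply_moves(targets=[0,0,-0.02,0,0,0,0,0,-0.025,0,0,0,0,0,-0.025,0,0,0,0,0,-0.025,0,0,0,0,0,-0.025,0,0,0,0,0,-0.02,0,0,0,0,0,0,0,0,0,0,0,0,0,0,0])

```text
clock: 17.48
tool_pos: [591.0, 280.4, 165.6]
tcp_rot: [-180.0, -0.1, 0.0]
wrist_force: [0.0, -0.3, -3.8]
finger_gap: 0.277
grip_force: 50.0
```

```bash
python3 -c "
from h import *
c=cam('wrist'); C=cloud(c).reshape(-1,3); T=toolT()[:3,3]
z=C[np.hypot(C[:,0]-T[0],C[:,1]-T[1])<90]
f=z[(z[:,2]>T[2]-25)&(z[:,2]<T[2]+6)]; print('lid',T,cv2.minEnclosingCircle(f[:,:2].astype(np.float32)),np.percentile(f[:,2],[5,50,95]))
A=np.c_[f[:,:2]-T[:2],np.ones(len(f))]; print(np.linalg.lstsq(A,f[:,2],rcond=None)[0])
plan((587.2,83,166,0))"
```

```text
lid [590.54841585 280.16303869 164.09083179] ((590.5299682617188, 280.55078125), 80.55581665039062) [161.36795616 162.41571193 163.70636111]
[-1.12665287e-03  1.04100990e-03  1.62511813e+02]
at [590.5 280.2 164.1] [1.7997e+02 6.0000e-02 3.0000e-02] t 17.5 F [-0.3 -0.4 -3.2] gap 25.3 j6 113.0
[587.2, 83.0, 166.0, 0.0] n 7 [np.float64(-0.0005), np.float64(0.0282), np.float64(-0.0003), 0, 0, np.float64(0.0)]
```

Emit:
apply_moves(targets=[-0.0005,0.0281,0,0,0,0,-0.0005,0.0281,0,0,0,0,-0.0005,0.0281,0,0,0,0,-0.0005,0.0281,0,0,0,0,-0.0005,0.0281,0,0,0,0,-0.0005,0.0281,0,0,0,0,-0.0005,0.0281,0,0,0,0,0,0,0,0,0,0,0,0,0,0,0,0,0,0,0,0,0,0])

```text
clock: 18.37
tool_pos: [587.0, 83.8, 164.0]
tcp_rot: [-180.0, 0.1, 0.0]
wrist_force: [-0.2, 0.1, -3.0]
finger_gap: 0.272
grip_force: 50.0
```

```bash
python3 -c "
from h import *
for n in ['top','wrist']:
    c=cam(n); save(c,'%s6.png'%n); C=cloud(c).reshape(-1,3); T=toolT()[:3,3]
    z=C[np.hypot(C[:,0]-587,C[:,1]-82)<95]
    f=z[(z[:,2]>152)&(z[:,2]<172)]; print(n,'lid',len(f),cv2.minEnclosingCircle(f[:,:2].astype(np.float32)) if len(f) else 0)
    r=z[(abs(z[:,2]-115)<4)]
    if len(r)>20:
        A=np.c_[2*r[:,:2],np.ones(len(r))]; s=np.linalg.lstsq(A,(r[:,:2]**2).sum(1),rcond=None)[0]; print('tub',s[:2],np.sqrt(s[2]+s[0]**2+s[1]**2),len(r))
plan((587.2,83.2,136,0))"
```

```text
top lid 1286 ((550.5657348632812, 83.91697692871094), 63.52280044555664)
tub [592.43248921  85.67516184] 84.30288960182152 34
wrist lid 43109 ((586.5656127929688, 84.35420989990234), 80.58828735351562)
tub [664.45791313 113.59815517] 4.296712470960935 82
at [587.2  84.4 164.6] [-1.8e+02  7.0e-02  8.0e-02] t 18.5 F [-0.1  0.2 -3.2] gap 25.0 j6 96.0
[587.2, 83.2, 136.0, 0.0] n 1 [np.float64(-0.0), np.float64(0.0012), np.float64(0.0286), 0, 0, np.float64(0.08)]
```

View pics/wrist6.png

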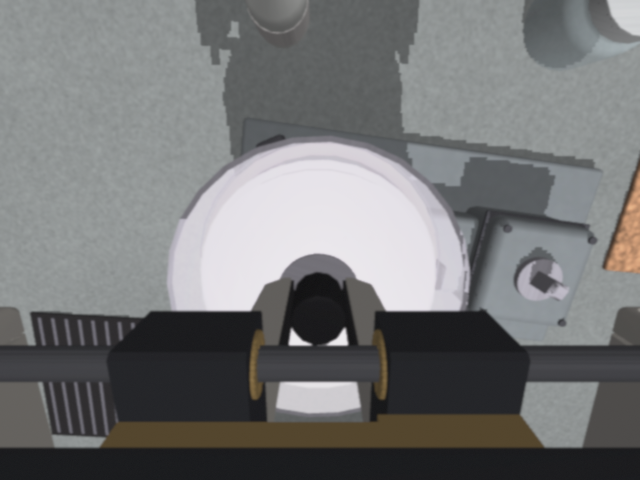

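The lid is over the tub. I'll lower it slowly and watch the force.

Emit:
apply_moves(targets=[0.0004,0.001,0.01,0,0,0,0,0,0.01,0,0,0,0,0,0.004,0,0,0,0,0,0,0,0,0,0,0,0,0,0,0])

```text
clock: 18.88
tool_pos: [587.6, 82.8, 140.9]
tcp_rot: [180.0, 0.1, 0.0]
wrist_force: [0.6, 0.5, -2.5]
finger_gap: 0.272
grip_force: 50.0
```

Emit:
apply_moves(targets=[0,0,0.002,0,0,0,0,0,0.002,0,0,0,0,0,0,0,0,0,0,0,0,0,0,0])

```text
clock: 19.22
tool_pos: [587.9, 82.6, 137.5]
tcp_rot: [-180.0, -0.0, 0.0]
wrist_force: [-0.6, 0.5, -3.3]
finger_gap: 0.274
grip_force: 50.0
```

```bash
python3 -c "
from h import *
for i in range(4):
    c=cam('wrist'); s=manip.get_state(); print(s['tool_pos'].round(1),s['wrist_force'].round(1),s['moment'].round(2))"
```

```text
[587.9  82.6 137.6] [-0.2 -0.  -2.2] [0.04 0.04 0.01]
[587.9  82.6 137.6] [ 0.4 -0.6 -2.7] [-0.02  0.01  0.04]
[587.9  82.6 137.6] [-0.3  0.2 -2.3] [0.02 0.04 0.03]
[587.9  82.6 137.6] [-0.2 -0.2 -2. ] [-0.01  0.07  0.02]
```

Emit:
apply_moves(targets=[0,0,0.002,0,0,0,0,0,0.002,0,0,0,0,0,0,0,0,0,0,0,0,0,0,0])

```text
clock: 19.75
tool_pos: [588.0, 82.7, 134.0]
tcp_rot: [-180.0, -0.0, 0.0]
wrist_force: [-2.5, 0.9, 4.2]
finger_gap: 0.273
grip_force: 50.0
```

Emit:
apply_moves(targets=[0,0,0.002,0,0,0,0,0,0.002,0,0,0,0,0,0.002,0,0,0,0,0,0,0,0,0])

```text
clock: 20.08
tool_pos: [587.7, 82.6, 126.8]
tcp_rot: [-180.0, 0.0, 0.0]
wrist_force: [1.6, 1.7, -6.0]
finger_gap: 0.269
grip_force: 50.0
```

Emit:
apply_moves(targets=[0,0,0.002,0,0,0,0,0,0.002,0,0,0,0,0,0.001,0,0,0,0,0,0,0,0,0])

```text
clock: 20.42
tool_pos: [587.8, 82.6, 122.9]
tcp_rot: [180.0, 0.0, 0.0]
wrist_force: [-5.1, 0.4, 5.0]
finger_gap: 0.271
grip_force: 50.0
```

Emit:
apply_moves(targets=[0,0,0.001,0,0,0,0,0,0.001,0,0,0,0,0,0,0,0,0,0,0,0,0,0,0])

```text
clock: 20.75
tool_pos: [587.9, 82.6, 122.8]
tcp_rot: [180.0, -0.0, 0.0]
wrist_force: [-15.0, -1.4, 23.1]
finger_gap: 0.272
grip_force: 50.0
```

Emit:
apply_moves(targets=[0,0,-0.002,0,0,0,0,0,0,0,0,0,0,0,0,0,0,0,0,0,0,0,0,0,0,0,0,0,0,0], jaw=0.6)

```text
clock: 21.17
tool_pos: [587.8, 82.5, 122.1]
tcp_rot: [180.0, 0.0, 0.0]
wrist_force: [0.0, 0.7, -0.4]
finger_gap: 0.571
grip_force: 0.0
```

Emit:
apply_moves(targets=[0,0,-0.02,0,0,0,0,0,-0.025,0,0,0,0,0,-0.025,0,0,0,0,0,-0.025,0,0,0,0,0,-0.025,0,0,0,0,0,0,0,0,0,0,0,0,0,0,0])

```text
clock: 21.75
tool_pos: [588.3, 82.6, 243.6]
tcp_rot: [-180.0, -0.1, 0.0]
wrist_force: [0.3, -0.6, -0.1]
finger_gap: 0.599
grip_force: 0.0
```

```bash
python3 -c "
from h import *
c=cam('wrist'); save(c,'w7.png'); C=cloud(c).reshape(-1,3)
z=C[np.hypot(C[:,0]-587,C[:,1]-82)<95]
f=z[(z[:,2]>110)&(z[:,2]<130)]; print('flange',cv2.minEnclosingCircle(f[:,:2].astype(np.float32)),np.percentile(f[:,2],[5,50,95])); A=np.c_[f[:,:2]-[587,82],np.ones(len(f))]; print(np.linalg.lstsq(A,f[:,2],rcond=None)[0])
k=z[(z[:,2]>142)&(z[:,2]<165)]; print('knob top',np.median(k[:,2]),k.mean(0))
g=C[(abs(C[:,0]-564)<60)&(abs(C[:,1]+86)<60)&(C[:,2]>74)&(C[:,2]<84)];print('case',len(g),cv2.minAreaRect(g[:,:2].astype(np.float32)) if len(g) else 0)
plan((600,-150,230,0),(600,-271,230,0))"
```

```text
flange ((586.7049560546875, 83.66232299804688), 85.79801177978516) [118.48284538 119.70714401 121.16323575]
[-1.83970564e-03  1.18125440e-03  1.19714938e+02]
knob top 151.3564523006458 [589.09402212  82.98409118 150.88979168]
case 5039 ((564.0314331054688, -83.85391235351562), (78.60665893554688, 83.47203063964844), 81.96406555175781)
at [587.9  82.6 242.1] [1.8e+02 0.0e+00 3.0e-02] t 21.8 F [-0.8 -0.  -0.5] gap 56.0 j6 96.0
[600.0, -150.0, 230.0, 0.0] n 8 [np.float64(0.0015), np.float64(0.0291), np.float64(0.0015), 0, 0, np.float64(0.0)]
[600.0, -271.0, 230.0, 0.0] n 5 [np.float64(0.0), np.float64(0.0242), np.float64(-0.0), 0, 0, np.float64(-0.0)]
```

Emit:
apply_moves(targets=[-0.004,0.028,0.004,0,0,0,-0.004,0.028,0.004,0,0,0,-0.004,0.028,0.004,0,0,0,-0.004,0.028,0.004,0,0,0,-0.004,0.028,0.004,0,0,0,-0.004,0.028,0.004,0,0,0,0,0,0,0,0,0,0,0,0,0,0,0,0,0,0,0,0,0])

```text
clock: 22.55
tool_pos: [563.7, -85.1, 217.5]
tcp_rot: [-180.0, 0.1, 0.0]
wrist_force: [0.2, 0.1, -0.7]
finger_gap: 0.6
grip_force: 0.0
```

```bash
python3 -c "
from h import *
c=cam('wrist'); 
C=cloud(c).reshape(-1,3)
g=C[(abs(C[:,0]-564)<60)&(abs(C[:,1]+86)<60)&(C[:,2]>74)&(C[:,2]<84)];print('case',len(g),cv2.minAreaRect(g[:,:2].astype(np.float32)))
# orthographic rectification onto planes z=110 and z=86, 0.1 mm... 0.15mm/px, centred (564,-85), north=+x up, left=+y
P=c['P'];K=np.array([[c['fx'],0,c['cx']],[0,c['fy'],c['cy']],[0,0,1]])
ims=[]
for z in (110,86):
    s=.15;Wm=np.array([[0,-s,564+s*200],[-s,0,-85+s*200],[0,0,z],[0,0,1]])
    H=K@np.linalg.inv(P)[:3]@Wm
    ims.append(cv2.warpPerspective(c['img'],H,(400,400),flags=cv2.INTER_CUBIC|cv2.WARP_INVERSE_MAP))
cv2.imwrite('pics/shaft.png',np.hstack(ims)[:,:,::-1])
for q in ['shaft_tip']:
    for t in tip_of('wrist',q): r,k=t['position']; print(t,ray(c,r,k,110))
plan((600,-271,220,0))"
```

```text
case 6145 ((563.835205078125, -84.8176040649414), (78.59051513671875, 83.99995422363281), 82.15887451171875)
{'position': [241.5, 318.8], 'confidence': 0.87} [562.19677736 -85.76047731 110.        ]
{'position': [182.1, 490.1], 'confidence': 0.33} [ 611.07301964 -220.7950578   110.        ]
at [564.  -84.6 218. ] [-1.7998e+02  3.0000e-02  8.0000e-02] t 22.6 F [0.7 0.1 0. ] gap 55.4 j6 79.0
[600.0, -271.0, 220.0, 0.0] n 7 [np.float64(0.0051), np.float64(0.0266), np.float64(-0.0003), 0, 0, np.float64(0.01)]
```

View pics/shaft.png

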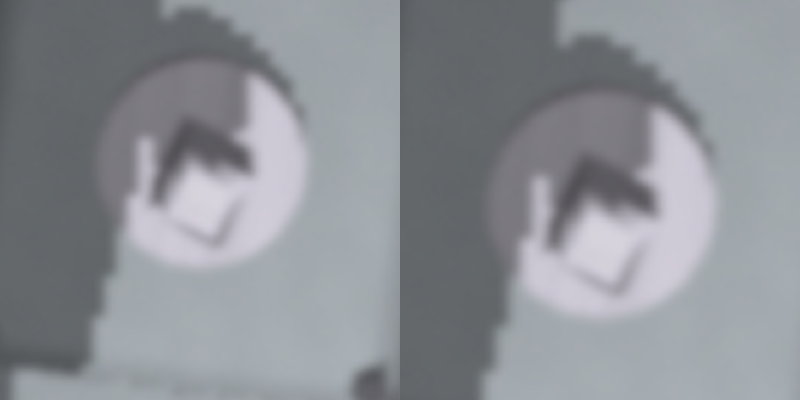

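Emit:
apply_moves(targets=[-0.0188,0,0.0,0,0,0,-0.0188,0,0.0,0,0,0,-0.0188,0,0.028,0,0,0,-0.0188,0,0.028,0,0,0,0,0,0.028,0,0,0,0,0,0.028,0,0,0,0,0,0,0,0,0,0,0,0,0,0,0,0,0,0,0,0,0])

```text
clock: 23.4
tool_pos: [489.6, -85.1, 108.2]
tcp_rot: [180.0, -0.1, 0.1]
wrist_force: [-0.2, 0.4, -0.0]
finger_gap: 0.601
grip_force: 0.0
```

```bash
cat > rect.py <<'E'
from h import *
def rect(c,z,x0,y0,s=.1,n=400):
    P=c['P'];K=np.array([[c['fx'],0,c['cx']],[0,c['fy'],c['cy']],[0,0,1]])
    Wm=np.array([[0,-s,x0+s*n/2],[-s,0,y0+s*n/2],[0,0,z],[0,0,1]])
    return cv2.warpPerspective(c['img'],K@np.linalg.inv(P)[:3]@Wm,(n,n),flags=cv2.INTER_CUBIC|cv2.WARP_INVERSE_MAP)
E
python3 -c "
from rect import *
c=cam('wrist'); print(c['P'][:3,3])
ims=[cv2.normalize(rect(c,z,564,-85),None,0,255,cv2.NORM_MINMAX) for z in (106,86)]
cv2.imwrite('pics/shaft2.png',np.hstack(ims)[:,:,::-1])
for t in tip_of('wrist','shaft_tip'): r,k=t['position']; print(t,ray(c,r,k,110))
"
```

```text
[564.73429074 -85.22292666 274.00650962]
{'position': [151.5, 317.5], 'confidence': 0.96} [562.14798884 -84.87826615 110.        ]
```

View pics/shaft2.png

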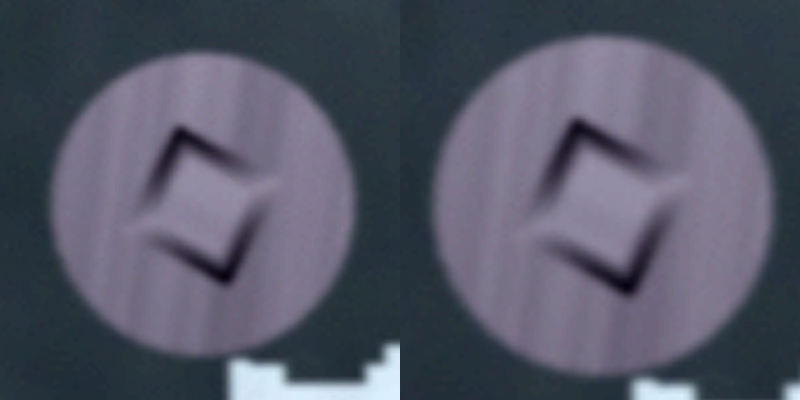

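The shaft's square is clear. Its centre is at about (563.5,-85.4) and its edges are at -27° / 63°. Next I look at the crank from above.

Emit:
apply_moves(targets=[0,0,-0.025,0,0,0,0,0,-0.025,0,0,0,0,0,-0.025,0,0,0,0.005,0.0265,0,0,0,0,0.005,0.0265,0,0,0,0,0.005,0.0265,0,0,0,0,0.005,0.0265,0,0,0,0,0.005,0.0265,0,0,0,0,0.005,0.0265,0,0,0,0,0.005,0.0265,0,0,0,0,0,0,0.025,0,0,0,0,0,0.025,0,0,0])

```text
clock: 24.5
tool_pos: [525.0, -272.9, 133.3]
tcp_rot: [179.9, -0.2, -0.1]
wrist_force: [-0.4, 0.0, -1.2]
finger_gap: 0.598
grip_force: 0.0
```

Emit:
apply_moves(targets=[0,0,0,0,0,0,0,0,0,0,0,0,0,0,0,0,0,0])

```text
clock: 24.75
tool_pos: [524.5, -271.0, 133.7]
tcp_rot: [179.9, -0.1, 0.0]
wrist_force: [-0.0, 0.2, 0.3]
finger_gap: 0.598
grip_force: 0.0
```

```bash
python3 -c "
from rect import *
c=cam('wrist'); C=cloud(c).reshape(-1,3)
k=C[(abs(C[:,0]-600)<35)&(abs(C[:,1]+271)<40)&(C[:,2]>33)&(C[:,2]<48)]; print('hub+arm',len(k),cv2.minAreaRect(k[:,:2].astype(np.float32)),np.median(k[:,2]))
k=C[(abs(C[:,0]-535)<45)&(abs(C[:,1]+271)<40)&(C[:,2]>62)&(C[:,2]<90)]; print('knob',len(k),k.mean(0) if len(k) else 0)
p=C[(abs(C[:,0]-600)<130)&(abs(C[:,1]+271)<130)&(C[:,2]>3)&(C[:,2]<12)]; print('padz',np.median(p[:,2]))
ims=[rect(c,40,585,-271,.3),rect(c,6,600,-271,.5)]
cv2.imwrite('pics/crank.png',np.hstack(ims)[:,:,::-1])
for q in ['crank_hub','pad_top']:
  for t in tip_of('wrist',q): r,k=t['position']; print(t,ray(c,r,k,6))
plan()
"
```

```text
hub+arm 2656 ((590.430419921875, -274.8672180175781), (34.13914108276367, 52.08247375488281), 84.06283569335938) 39.601456184642615
knob 776 [ 529.74376184 -268.17165291   72.2767042 ]
padz 5.597130839900444
{'position': [246.1, 311.5], 'confidence': 0.49} [ 513.42314951 -265.37307295    6.        ]
at [ 524.5 -271.   133.5] [ 1.7993e+02 -1.2000e-01  5.0000e-02] t 24.9 F [ 0.5 -0.8  0.9] gap 55.8 j6 60.0
```

View pics/crank.png

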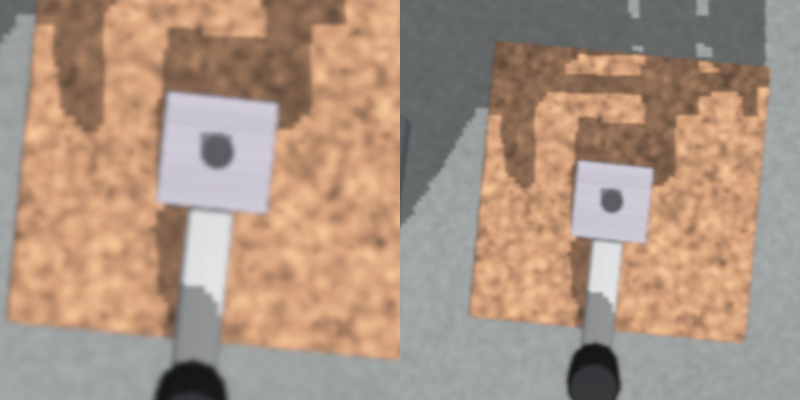

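The hub centre is at (217,152) in the left crop, i.e. world (599.4,-276.3), with the crank's yaw 174°. The pad's centre is about (604,-281).

```bash
python3 -c "
from rect import *
plan((599.4,-276.3,133,-5.9),(599.4,-276.3,13,-5.9),(599.4,-276.3,163,-5.9),(563.5,-85.4,163,-27.3))
"
```

```text
at [ 524.5 -271.   133.5] [ 1.7993e+02 -1.2000e-01  5.0000e-02] t 24.9 F [ 0.5 -0.8  0.9] gap 55.8 j6 60.0
[599.4, -276.3, 133.0, -5.9] n 3 [np.float64(0.025), np.float64(0.0009), np.float64(0.0002), 0, 0, np.float64(1.98)]
[599.4, -276.3, 13.0, -5.9] n 4 [np.float64(0.0), np.float64(-0.0), np.float64(0.03), 0, 0, np.float64(-0.0)]
[599.4, -276.3, 163.0, -5.9] n 5 [np.float64(0.0), np.float64(-0.0), np.float64(-0.03), 0, 0, np.float64(-0.0)]
[563.5, -85.4, 163.0, -27.3] n 7 [np.float64(-0.0121), np.float64(-0.0251), np.float64(-0.0), 0, 0, np.float64(3.06)]
```

Emit:
apply_moves(targets=[0.025,0.0009,0,0,0,2,0.025,0.0009,0,0,0,2,0.025,0.0009,0,0,0,2,0,0,0.03,0,0,0,0,0,0.03,0,0,0,0,0,0,0,0,0,0,0,0,0,0,0,0,0,0,0,0,0], jaw=0.65)

```text
clock: 25.57
tool_pos: [599.3, -276.5, 73.8]
tcp_rot: [180.0, -0.1, -6.0]
wrist_force: [-0.2, -0.2, 0.7]
finger_gap: 0.649
grip_force: 0.0
```

```bash
python3 -c "
from rect import *
plan((599.4,-276.3,13,-5.9))
"
```

```text
at [ 599.3 -276.5   73.8] [ 1.7996e+02 -1.1000e-01 -5.9700e+00] t 25.6 F [-0.2 -0.2  0.7] gap 60.4 j6 69.0
[599.4, -276.3, 13.0, -5.9] n 3 [np.float64(0.0), np.float64(-0.0001), np.float64(0.0203), 0, 0, np.float64(-0.02)]
```

Emit:
apply_moves(targets=[0,0,0.02,0,0,0,0,0,0.02,0,0,0,0,0,0.02,0,0,0,0,0,0,0,0,0,0,0,0,0,0,0])

```text
clock: 25.98
tool_pos: [599.0, -276.4, 13.1]
tcp_rot: [180.0, -0.0, -6.0]
wrist_force: [1.5, -0.1, -0.3]
finger_gap: 0.652
grip_force: 0.0
```

Emit:
apply_moves(targets=[0,0,0,0,0,0,0,0,0,0,0,0,0,0,0,0,0,0,0,0,0,0,0,0,0,0,0,0,0,0,0,0,0,0,0,0], jaw=0, force=50)

```text
clock: 26.48
tool_pos: [599.0, -276.4, 12.2]
tcp_rot: [180.0, -0.0, -6.0]
wrist_force: [-1.7, 0.5, 5.3]
finger_gap: 0.361
grip_force: 50.0
```

Emit:
apply_moves(targets=[0,0,-0.02,0,0,0,0,0,-0.03,0,0,0,0,0,-0.03,0,0,0,0,0,-0.03,0,0,0,0,0,-0.03,0,0,0,0,0,-0.01,0,0,0,0,0,0,0,0,0])

```text
clock: 27.07
tool_pos: [599.5, -276.5, 164.0]
tcp_rot: [179.9, -0.2, -6.0]
wrist_force: [-0.1, -0.3, -3.5]
finger_gap: 0.361
grip_force: 50.0
```

Emit:
apply_moves(targets=[-0.0121,-0.0251,0,0,0,3.05,-0.0121,-0.0251,0,0,0,3.05,-0.0121,-0.0251,0,0,0,3.05,-0.0121,-0.0251,0,0,0,3.05,-0.0121,-0.0251,0,0,0,3.05,-0.0121,-0.0251,0,0,0,3.05,-0.0121,-0.0251,0,0,0,3.05,0,0,0,0,0,0,0,0,0,0,0,0,0,0,0,0,0,0])

```text
clock: 27.9
tool_pos: [562.5, -85.7, 159.6]
tcp_rot: [180.0, 0.1, -27.3]
wrist_force: [-0.3, -0.9, -3.1]
finger_gap: 0.36
grip_force: 50.0
```

```bash
python3 -c "
from rect import *
for i in range(3): plan((563.5,-85.4,120,-27.3))
c=cam('wrist'); T=toolT(); C=cloud(c).reshape(-1,3); Q=(C-T[:3,3])@T[:3,:3]
k=Q[(abs(Q[:,0])<30)&(abs(Q[:,1])<20)&(Q[:,2]<-15)&(Q[:,2]>-40)]; print(len(k),cv2.minAreaRect(k[:,:2].astype(np.float32)) if len(k) else 0, np.median(k[:,2]))
im=c['img']; save(c,'w8.png')
"
```

```text
at [562.5 -85.7 159.6] [ 1.7995e+02  1.1000e-01 -2.7260e+01] t 27.9 F [-0.3 -0.9 -3.1] gap 33.5 j6 106.0
[563.5, -85.4, 120.0, -27.3] n 2 [np.float64(0.0004), np.float64(-0.0004), np.float64(0.0198), 0, 0, np.float64(0.02)]
at [562.5 -85.7 159.6] [ 1.7995e+02  1.1000e-01 -2.7260e+01] t 27.9 F [-0.3 -0.9 -3.1] gap 33.5 j6 106.0
[563.5, -85.4, 120.0, -27.3] n 2 [np.float64(0.0004), np.float64(-0.0004), np.float64(0.0198), 0, 0, np.float64(0.02)]
at [562.5 -85.7 159.6] [ 1.7995e+02  1.1000e-01 -2.7260e+01] t 27.9 F [-0.3 -0.9 -3.1] gap 33.5 j6 106.0
[563.5, -85.4, 120.0, -27.3] n 2 [np.float64(0.0004), np.float64(-0.0004), np.float64(0.0198), 0, 0, np.float64(0.02)]
5939 ((2.232290267944336, -0.03687095642089844), (31.213911056518555, 39.96348190307617), 0.22659526765346527) -27.05756995351799
```

View pics/w8.png

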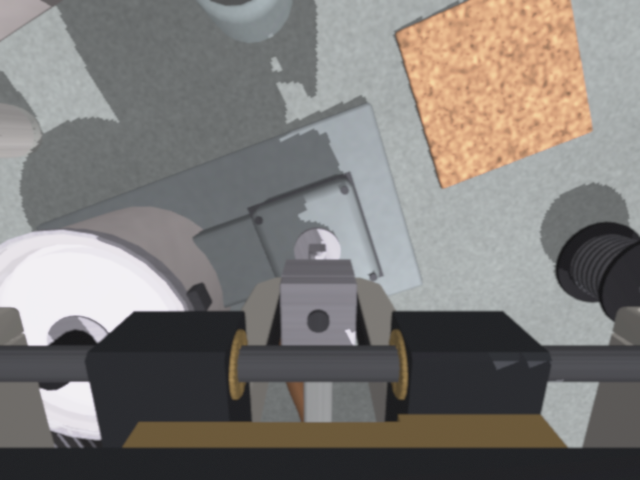

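```bash
python3 -c "
from rect import *
c=cam('wrist'); T=toolT(); C=cloud(c).reshape(-1,3); Q=(C-T[:3,3])@T[:3,:3]
k=Q[(Q[:,0]<40)&(abs(Q[:,1])<13)&(Q[:,2]<-24)&(Q[:,2]>-30)]; print(np.percentile(k[:,0],[0.5,50,99,99.8]))
# hub hole centre in image: dark circle ~ (320,318)
r,k2=320.5,318.5
h=c['hand_eye']; d=h[:3,:3]@np.array([(k2-c['cx'])/c['fx'],(r-c['cy'])/c['fy'],1]);o=h[:3,3]; print(o+d*(-27-o[2])/d[2])
plan((563.5,-85.4,120,-27.3))
"
```

```text
[-55.07948294  -1.06946721  17.5671384   17.79594889]
[ -0.51214918   0.20229823 -27.        ]
at [562.7 -86.3 160.3] [ 1.7997e+02  8.0000e-02 -2.7340e+01] t 28.0 F [-0.9 -0.7 -4. ] gap 33.7 j6 106.0
[563.5, -85.4, 120.0, -27.3] n 2 [np.float64(0.0001), np.float64(-0.0006), np.float64(0.0202), 0, 0, np.float64(-0.02)]
```

Emit:
apply_moves(targets=[0.0005,-0.0009,0.015,0,0,0,0,0,0.015,0,0,0,0,0,0.008,0,0,0,0,0,0,0,0,0,0,0,0,0,0,0,0,0,0,0,0,0])

```text
clock: 28.5
tool_pos: [564.1, -85.4, 124.2]
tcp_rot: [-180.0, -0.0, -27.3]
wrist_force: [-0.6, -0.3, -2.7]
finger_gap: 0.364
grip_force: 50.0
```

```bash
python3 -c "
from rect import *
for i in range(2):
  c=cam('wrist'); plan((563.5,-85.4,110,-27.3))
"
```

```text
at [564.2 -85.3 124.4] [-1.7998e+02 -6.0000e-02 -2.7330e+01] t 28.6 F [-0.6  0.8 -2.9] gap 33.7 j6 106.0
[563.5, -85.4, 110.0, -27.3] n 1 [np.float64(-0.0005), np.float64(0.0004), np.float64(0.0144), 0, 0, np.float64(-0.03)]
at [564.2 -85.2 124.3] [-1.7998e+02 -6.0000e-02 -2.7330e+01] t 28.6 F [ 0.   0.2 -3. ] gap 33.8 j6 106.0
[563.5, -85.4, 110.0, -27.3] n 1 [np.float64(-0.0005), np.float64(0.0005), np.float64(0.0143), 0, 0, np.float64(-0.03)]
```

Emit:
apply_moves(targets=[-0.0005,0.0004,0.004,0,0,0,0,0,0.004,0,0,0,0,0,0.003,0,0,0,0,0,0,0,0,0])

```text
clock: 28.93
tool_pos: [562.8, -85.0, 111.5]
tcp_rot: [180.0, 0.1, -27.3]
wrist_force: [0.3, -0.4, -3.7]
finger_gap: 0.363
grip_force: 50.0
```

Emit:
apply_moves(targets=[0,0,0.002,0,0,0,0,0,0.002,0,0,0,0,0,0.002,0,0,0,0,0,0,0,0,0])

```text
clock: 29.27
tool_pos: [563.0, -85.1, 106.0]
tcp_rot: [180.0, 0.0, -27.3]
wrist_force: [0.4, -0.2, -3.1]
finger_gap: 0.362
grip_force: 50.0
```

Emit:
apply_moves(targets=[0,0,0.003,0,0,0,0,0,0.003,0,0,0,0,0,0.003,0,0,0,0,0,0,0,0,0])

```text
clock: 29.6
tool_pos: [562.9, -85.1, 96.6]
tcp_rot: [180.0, 0.1, -27.3]
wrist_force: [0.2, 0.9, -3.3]
finger_gap: 0.364
grip_force: 50.0
```

Emit:
apply_moves(targets=[0,0,0.002,0,0,0,0,0,0.002,0,0,0,0,0,0,0,0,0,0,0,0,0,0,0])

```text
clock: 29.93
tool_pos: [563.2, -85.1, 93.4]
tcp_rot: [180.0, 0.0, -27.3]
wrist_force: [0.5, 0.2, -3.6]
finger_gap: 0.364
grip_force: 50.0
```

The crank is on the shaft. I'll release it, rise, and move over the knob.

Emit:
apply_moves(targets=[0,0,0.001,0,0,0,0,0,0,0,0,0,0,0,0,0,0,0])

```text
clock: 30.18
tool_pos: [563.2, -85.1, 92.5]
tcp_rot: [-180.0, -0.0, -27.3]
wrist_force: [-0.3, 0.0, -3.4]
finger_gap: 0.358
grip_force: 50.0
```

Emit:
apply_moves(targets=[0,0,0,0,0,0,0,0,0,0,0,0,0,0,0,0,0,0,0,0,0,0,0,0], jaw=0.6)

```text
clock: 30.52
tool_pos: [563.3, -85.2, 92.7]
tcp_rot: [-180.0, -0.0, -27.3]
wrist_force: [-0.3, -0.8, 0.4]
finger_gap: 0.577
grip_force: 0.0
```

Emit:
apply_moves(targets=[0,0,-0.02,0,0,0,0,0,-0.025,0,0,0,0,0,-0.025,0,0,0,0,0,-0.025,0,0,0,0,0,-0.025,0,0,0,-0.018,0,0,0,0,0,-0.018,0,0,0,0,0,-0.018,0,0,0,0,0,-0.018,0,0,0,0,0,0,0,0,0,0,0,0,0,0,0,0,0])

```text
clock: 31.43
tool_pos: [499.1, -51.9, 213.0]
tcp_rot: [-180.0, -0.1, -27.3]
wrist_force: [-0.4, -0.2, 0.8]
finger_gap: 0.599
grip_force: 0.0
```

```bash
python3 -c "
from rect import *
c=cam('wrist'); T=toolT(); C=cloud(c).reshape(-1,3); save(c,'w9.png')
k=C[(np.hypot(C[:,0]-499,C[:,1]+52)<35)&(C[:,2]>147)&(C[:,2]<160)]; print('knob',len(k),k.mean(0), cv2.minEnclosingCircle(k[:,:2].astype(np.float32)))
k=C[(np.hypot(C[:,0]-563,C[:,1]+85)<26)&(C[:,2]>110)&(C[:,2]<130)]; print('hubtop',np.percentile(k[:,2],[5,50,95]),cv2.minAreaRect(k[:,:2].astype(np.float32)))
plan((499.3,-52.3,125,-27.3))
"
```

```text
knob 725 [501.19406935 -52.35541796 152.84170045] ((499.99322509765625, -51.82523727416992), 10.98314094543457)
hubtop [118.31360255 119.61620058 122.08769098] ((559.5947265625, -82.68450927734375), (33.61792755126953, 43.635459899902344), 61.6188850402832)
at [499.4 -52.1 212.8] [-1.7998e+02 -5.0000e-02 -2.7310e+01] t 31.5 F [-0.2 -0.2 -0.1] gap 55.9 j6 108.0
[499.3, -52.3, 125.0, -27.3] n 3 [np.float64(-0.0), np.float64(0.0001), np.float64(0.0293), 0, 0, np.float64(-0.0)]
```

View pics/w9.png

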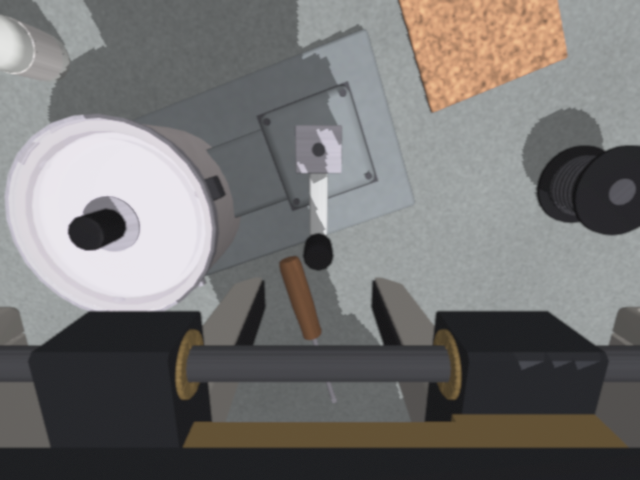

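The hub is fully seated and the knob is at pixel (318,250), between the fingers. Gripping it and winding the first half turn.

Emit:
apply_moves(targets=[0,0,0.028,0,0,0,0,0,0.028,0,0,0,0,0,0.028,0,0,0,0,0,0,0,0,0,0,0,0,0,0,0])

```text
clock: 31.9
tool_pos: [499.1, -52.3, 127.9]
tcp_rot: [180.0, 0.1, -27.3]
wrist_force: [-0.7, 0.0, 2.1]
finger_gap: 0.6
grip_force: 0.0
```

Emit:
apply_moves(targets=[0,0,0,0,0,0,0,0,0,0,0,0,0,0,0,0,0,0,0,0,0,0,0,0,0,0,0,0,0,0,0,0,0,0,0,0,0,0,0,0,0,0], jaw=0, force=25)

```text
clock: 32.48
tool_pos: [499.3, -52.0, 128.7]
tcp_rot: [-180.0, -0.0, -27.3]
wrist_force: [-1.7, 1.3, 1.4]
finger_gap: 0.232
grip_force: 25.0
```

Emit:
apply_moves(targets=[0.0024,-0.0186,0,0,0,0,0.0072,-0.0174,0,0,0,0,0.0114,-0.0149,0,0,0,0,0,0,0,0,0,0,0,0,0,0,0,0])

```text
clock: 32.9
tool_pos: [541.6, -16.2, 128.5]
tcp_rot: [-180.0, 0.0, -27.3]
wrist_force: [1.0, 0.9, 3.2]
finger_gap: 0.233
grip_force: 25.0
```

Emit:
apply_moves(targets=[0.0149,-0.0114,0,0,0,0,0.0174,-0.0072,0,0,0,0,0.0186,-0.0024,0,0,0,0,0.0186,0.0024,0,0,0,0,0.0174,0.0072,0,0,0,0,0.0149,0.0114,0,0,0,0,0.0114,0.0149,0,0,0,0,0.0072,0.0174,0,0,0,0,0.0024,0.0186,0,0,0,0,0,0,0,0,0,0])

```text
clock: 33.73
tool_pos: [626.0, -120.7, 128.6]
tcp_rot: [180.0, -0.0, -27.4]
wrist_force: [0.6, -0.9, 1.9]
finger_gap: 0.232
grip_force: 25.0
```

```bash
python3 -c "
from rect import *
c=cam('wrist'); plan((627.4,-118.1,128.5,-27.3)); print(manip.get_state()['moment'])
"
```

```text
at [ 626.4 -119.5  128.7] [-1.800e+02 -3.000e-02 -2.745e+01] t 33.8 F [ 1.4 -0.5  1.2] gap 21.6 j6 104.0
[627.4, -118.1, 128.5, -27.3] n 1 [np.float64(0.0003), np.float64(-0.0017), np.float64(0.0002), 0, 0, np.float64(-0.15)]
[-0.2263947  -0.35249468  0.00997045]
```

Half a turn is done and it tracks well. Next come 2.5 more turns plus 45°, five half-turn calls in all.

Emit:
apply_moves(targets=[-0.0024,0.0186,0,0,0,0,-0.0072,0.0174,0,0,0,0,-0.0114,0.0149,0,0,0,0,-0.0149,0.0114,0,0,0,0,-0.0174,0.0072,0,0,0,0,-0.0186,0.0024,0,0,0,0,-0.0186,-0.0024,0,0,0,0,-0.0174,-0.0072,0,0,0,0,-0.0149,-0.0114,0,0,0,0,-0.0114,-0.0149,0,0,0,0,-0.0072,-0.0174,0,0,0,0,-0.0024,-0.0186,0,0,0,0])

```text
clock: 34.78
tool_pos: [498.9, -51.1, 128.8]
tcp_rot: [-180.0, -0.1, -27.3]
wrist_force: [11.8, -10.4, -8.8]
finger_gap: 0.231
grip_force: 25.0
```

Emit:
apply_moves(targets=[0.0024,-0.0186,0,0,0,0,0.0072,-0.0174,0,0,0,0,0.0114,-0.0149,0,0,0,0,0.0149,-0.0114,0,0,0,0,0.0174,-0.0072,0,0,0,0,0.0186,-0.0024,0,0,0,0,0.0186,0.0024,0,0,0,0,0.0174,0.0072,0,0,0,0,0.0149,0.0114,0,0,0,0,0.0114,0.0149,0,0,0,0,0.0072,0.0174,0,0,0,0,0.0024,0.0186,0,0,0,0])

```text
clock: 35.78
tool_pos: [627.6, -117.7, 128.8]
tcp_rot: [-179.9, -0.0, -27.3]
wrist_force: [-1.8, 5.1, -0.3]
finger_gap: 0.227
grip_force: 25.0
```

```bash
python3 -c "
from rect import *
c=cam('wrist'); plan((627.4,-118.1,128.5,-27.3))
"
```

```text
at [ 626.1 -120.3  128.6] [ 1.7999e+02  1.0000e-02 -2.7350e+01] t 35.8 F [ 2.3 -4.4  4.2] gap 21.2 j6 104.0
[627.4, -118.1, 128.5, -27.3] n 1 [np.float64(0.0001), np.float64(-0.0025), np.float64(0.0001), 0, 0, np.float64(-0.05)]
```

Emit:
apply_moves(targets=[-0.0024,0.0186,0,0,0,0,-0.0072,0.0174,0,0,0,0,-0.0114,0.0149,0,0,0,0,-0.0149,0.0114,0,0,0,0,-0.0174,0.0072,0,0,0,0,-0.0186,0.0024,0,0,0,0,-0.0186,-0.0024,0,0,0,0,-0.0174,-0.0072,0,0,0,0,-0.0149,-0.0114,0,0,0,0,-0.0114,-0.0149,0,0,0,0,-0.0072,-0.0174,0,0,0,0,-0.0024,-0.0186,0,0,0,0])

```text
clock: 36.83
tool_pos: [498.8, -51.0, 128.8]
tcp_rot: [180.0, -0.1, -27.3]
wrist_force: [11.5, -9.6, -6.5]
finger_gap: 0.228
grip_force: 25.0
```

Emit:
apply_moves(targets=[0.0024,-0.0186,0,0,0,0,0.0072,-0.0174,0,0,0,0,0.0114,-0.0149,0,0,0,0,0.0149,-0.0114,0,0,0,0,0.0174,-0.0072,0,0,0,0,0.0186,-0.0024,0,0,0,0,0.0186,0.0024,0,0,0,0,0.0174,0.0072,0,0,0,0,0.0149,0.0114,0,0,0,0,0.0114,0.0149,0,0,0,0,0.0072,0.0174,0,0,0,0,0.0024,0.0186,0,0,0,0])

```text
clock: 37.83
tool_pos: [627.7, -117.6, 128.8]
tcp_rot: [-179.9, -0.0, -27.3]
wrist_force: [-1.7, 3.8, -0.6]
finger_gap: 0.228
grip_force: 25.0
```

Emit:
apply_moves(targets=[-0.0024,0.0186,0,0,0,0,-0.0072,0.0174,0,0,0,0,-0.0114,0.0149,0,0,0,0,-0.0149,0.0114,0,0,0,0,-0.0174,0.0072,0,0,0,0,-0.0186,0.0024,0,0,0,0,-0.0186,-0.0024,0,0,0,0,-0.0174,-0.0072,0,0,0,0,-0.0149,-0.0114,0,0,0,0,-0.0114,-0.0149,0,0,0,0,-0.0072,-0.0174,0,0,0,0,-0.0024,-0.0186,0,0,0,0])

```text
clock: 38.83
tool_pos: [498.9, -51.0, 128.9]
tcp_rot: [180.0, -0.1, -27.3]
wrist_force: [13.2, -10.2, -6.5]
finger_gap: 0.234
grip_force: 25.0
```

Emit:
apply_moves(targets=[0.0024,-0.0186,0,0,0,0,0.0072,-0.0174,0,0,0,0,0.0114,-0.0149,0,0,0,0,0,0,0,0,0,0,0,0,0,0,0,0,0,0,0,0,0,0])

```text
clock: 39.33
tool_pos: [541.0, -16.0, 128.5]
tcp_rot: [180.0, -0.0, -27.3]
wrist_force: [2.8, -1.2, 1.0]
finger_gap: 0.228
grip_force: 25.0
```

Emit:
apply_moves(targets=[0,0,0,0,0,0,0,0,0,0,0,0,0,0,0,0,0,0,0,0,0,0,0,0], jaw=0.6)

```text
clock: 39.67
tool_pos: [540.9, -16.5, 128.5]
tcp_rot: [-180.0, 0.0, -27.3]
wrist_force: [-0.5, 0.2, -0.7]
finger_gap: 0.47
grip_force: 0.0
```

Emit:
apply_moves(targets=[0,0,-0.02,0,0,0,0,0,-0.025,0,0,0,0,0,-0.025,0,0,0,0,0,-0.025,0,0,0,0,0,0,0,0,0,0,0,0,0,0,0,0,0,0,0,0,0])

```text
clock: 40.25
tool_pos: [540.9, -16.6, 222.7]
tcp_rot: [180.0, 0.0, -27.3]
wrist_force: [0.1, -0.0, -0.7]
finger_gap: 0.596
grip_force: 0.0
```

```bash
python3 -c "
from rect import *
c=cam('wrist'); T=toolT(); C=cloud(c).reshape(-1,3); save(c,'w10.png')
k=C[(np.hypot(C[:,0]-541,C[:,1]+16)<35)&(C[:,2]>147)&(C[:,2]<160)]; print('knob',len(k), cv2.minEnclosingCircle(k[:,:2].astype(np.float32)))
k=C[(np.hypot(C[:,0]-563,C[:,1]+85)<26)&(C[:,2]>110)&(C[:,2]<130)]; print('hubtop',np.percentile(k[:,2],[5,50,95]))
f=C[(np.hypot(C[:,0]-587,C[:,1]-82.5)<80)&(C[:,2]>110)&(C[:,2]<130)]; print('flange',np.percentile(f[:,2],[5,50,95]))
cv2.imwrite('pics/hub.png',rect(c,120,563,-85,.15)[:,:,::-1])
plan((563.4,-85.1,230,-72.3),(563.4,-85.1,130,-72.3))
"
```

```text
knob 662 ((544.889404296875, -15.216931343078613), 10.895751953125)
hubtop [118.12147208 119.6601201  122.10586307]
flange [118.64552914 119.82696342 121.31608143]
at [540.8 -16.5 222.3] [ 1.7997e+02  8.0000e-02 -2.7330e+01] t 40.3 F [-0.2 -0.5 -0.7] gap 55.8 j6 113.0
[563.4, -85.1, 230.0, -72.3] n 8 [np.float64(0.0084), np.float64(0.0039), np.float64(-0.001), 0, 0, np.float64(5.62)]
[563.4, -85.1, 130.0, -72.3] n 4 [np.float64(0.0), np.float64(-0.0), np.float64(0.025), 0, 0, np.float64(-0.0)]
```

View pics/hub.png

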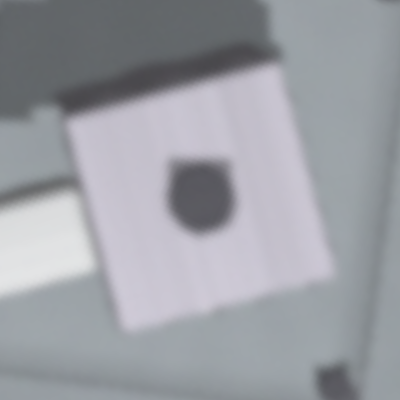

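The hub is seated, with its top at 119.7 and its centre at pixel (202,196), i.e. (563.7,-85.3). The arm's yaw is about 104.5°. The lid is flush.

Emit:
apply_moves(targets=[0.0084,0.0039,0,0,0,6,0.0084,0.0039,0,0,0,6,0.0084,0.0039,0,0,0,6,0.0084,0.0039,0,0,0,6,0.0084,0.0039,0,0,0,6,0.0084,0.0039,0,0,0,6,0.0084,0.0039,0,0,0,6,0.0084,0.0039,0,0,0,6,0,0,0.025,0,0,0,0,0,0.025,0,0,0,0,0,0,0,0,0,0,0,0,0,0,0])

```text
clock: 41.3
tool_pos: [561.2, -85.3, 172.0]
tcp_rot: [179.8, 0.1, -75.3]
wrist_force: [0.1, -0.5, 0.5]
finger_gap: 0.602
grip_force: 0.0
```

```bash
python3 -c "
from rect import *
c=cam('wrist'); plan((563.7,-85.3,92.5,-75.4),(563.7,-85.3,175,-75.4),(600,-278,175,-60),(600,-278,13.5,-60))
"
```

```text
at [561.9 -85.3 173.7] [ 1.7995e+02  2.0000e-02 -7.5310e+01] t 41.4 F [-0.1 -1.1  1.1] gap 56.2 j6 154.0
[563.7, -85.3, 92.5, -75.4] n 3 [np.float64(0.0001), np.float64(-0.0006), np.float64(0.0271), 0, 0, np.float64(0.03)]
[563.7, -85.3, 175.0, -75.4] n 3 [np.float64(0.0), np.float64(-0.0), np.float64(-0.0275), 0, 0, np.float64(-0.0)]
[600.0, -278.0, 175.0, -60.0] n 7 [np.float64(0.0276), np.float64(0.0051), np.float64(-0.0), 0, 0, np.float64(-2.2)]
[600.0, -278.0, 13.5, -60.0] n 6 [np.float64(0.0), np.float64(-0.0), np.float64(0.0269), 0, 0, np.float64(-0.0)]
```

Emit:
apply_moves(targets=[0,-0.0005,0.027,0,0,0,0,-0.0005,0.027,0,0,0,0,-0.0005,0.026,0,0,0,0,0,0,0,0,0,0,0,0,0,0,0])

```text
clock: 41.77
tool_pos: [563.5, -85.0, 94.3]
tcp_rot: [180.0, 0.0, -75.3]
wrist_force: [0.2, -0.3, 0.6]
finger_gap: 0.602
grip_force: 0.0
```

Emit:
apply_moves(targets=[0,0,0,0,0,0,0,0,0,0,0,0,0,0,0,0,0,0,0,0,0,0,0,0,0,0,0,0,0,0,0,0,0,0,0,0], jaw=0, force=45)

```text
clock: 42.27
tool_pos: [563.4, -85.3, 94.9]
tcp_rot: [-180.0, -0.0, -75.3]
wrist_force: [-7.2, -0.9, 9.1]
finger_gap: 0.364
grip_force: 45.0
```

Emit:
apply_moves(targets=[0,0,-0.005,0,0,0,0,0,-0.01,0,0,0,0,0,-0.01,0,0,0,0,0,0,0,0,0])

```text
clock: 42.6
tool_pos: [564.4, -85.1, 121.5]
tcp_rot: [-179.8, -0.1, -75.3]
wrist_force: [-0.6, -0.1, -1.4]
finger_gap: 0.363
grip_force: 45.0
```

Emit:
apply_moves(targets=[0,0,-0.0275,0,0,0,0,0,-0.0275,0,0,0,0.0276,0.0051,0,0,0,-2.2,0.0276,0.0051,0,0,0,-2.2,0.0276,0.0051,0,0,0,-2.2,0.0276,0.0051,0,0,0,-2.2,0.0276,0.0051,0,0,0,-2.2,0.0276,0.0051,0,0,0,-2.2,0.0276,0.0051,0,0,0,-2.2,0,0,0,0,0,0,0,0,0,0,0,0])

```text
clock: 43.52
tool_pos: [600.2, -278.5, 173.2]
tcp_rot: [180.0, 0.0, -60.0]
wrist_force: [-0.1, 0.5, -3.4]
finger_gap: 0.363
grip_force: 45.0
```

```bash
python3 -c "
from rect import *
c=cam('wrist'); plan((601,-279,30,-60),(601,-279,15,-60)); print(manip.get_state()['moment'])
c=cam('top'); C=cloud(c).reshape(-1,3); k=C[(np.hypot(C[:,0]-563.5,C[:,1]+85)<15)]; print('shaft z',np.percentile(k[:,2],[5,50,99]))
f=C[(np.hypot(C[:,0]-587,C[:,1]-82.5)<78)&(C[:,2]>100)&(C[:,2]<130)]; print('flange',np.percentile(f[:,2],[5,50,95]))
"
```

```text
at [ 600.1 -277.5  173.3] [-1.800e+02  3.000e-02 -5.998e+01] t 43.6 F [ 0.4  1.1 -3. ] gap 33.6 j6 123.0
[601.0, -279.0, 30.0, -60.0] n 5 [np.float64(0.0003), np.float64(-0.0), np.float64(0.0287), 0, 0, np.float64(0.0)]
[601.0, -279.0, 15.0, -60.0] n 1 [np.float64(0.0), np.float64(-0.0), np.float64(0.015), 0, 0, np.float64(-0.0)]
[ 0.12194236 -0.0169668  -0.0061717 ]
shaft z [ 82.564462    87.33068761 112.04582677]
flange [115.81323293 119.8560177  123.84313617]
```

Now lower to just above the pad, then set it down slowly.

Emit:
apply_moves(targets=[0,0,0.029,0,0,0,0,0,0.029,0,0,0,0,0,0.029,0,0,0,0,0,0.029,0,0,0,0,0,0.029,0,0,0,0,0,0.008,0,0,0,0,0,0,0,0,0,0,0,0,0,0,0])

```text
clock: 44.28
tool_pos: [600.7, -277.1, 21.9]
tcp_rot: [-180.0, -0.0, -59.9]
wrist_force: [0.2, 0.2, -2.4]
finger_gap: 0.36
grip_force: 45.0
```

Emit:
apply_moves(targets=[0,0,0.001,0,0,0,0,0,0.001,0,0,0,0,0,0.001,0,0,0,0,0,0,0,0,0,0,0,0,0,0,0])

```text
clock: 44.7
tool_pos: [600.3, -277.5, 17.9]
tcp_rot: [-180.0, -0.0, -59.9]
wrist_force: [-0.7, -0.6, -2.8]
finger_gap: 0.367
grip_force: 45.0
```

Emit:
apply_moves(targets=[0,0,0.001,0,0,0,0,0,0.001,0,0,0,0,0,0,0,0,0,0,0,0,0,0,0])

```text
clock: 45.03
tool_pos: [600.1, -277.4, 15.3]
tcp_rot: [180.0, 0.0, -59.9]
wrist_force: [-0.7, 0.2, -3.0]
finger_gap: 0.362
grip_force: 45.0
```

Emit:
apply_moves(targets=[0,0,0.0007,0,0,0,0,0,0,0,0,0,0,0,0,0,0,0])

```text
clock: 45.28
tool_pos: [600.3, -277.5, 14.9]
tcp_rot: [-180.0, -0.0, -59.9]
wrist_force: [-0.3, -0.1, -0.9]
finger_gap: 0.362
grip_force: 45.0
```

Emit:
apply_moves(targets=[0,0,0.0006,0,0,0,0,0,0,0,0,0,0,0,0,0,0,0])

```text
clock: 45.53
tool_pos: [600.3, -277.6, 14.9]
tcp_rot: [-180.0, -0.0, -59.9]
wrist_force: [-3.2, 0.6, 5.7]
finger_gap: 0.364
grip_force: 45.0
```

Contact. Release and retreat.

Emit:
apply_moves(targets=[0,0,0,0,0,0,0,0,0,0,0,0,0,0,0,0,0,0,0,0,0,0,0,0,0,0,0,0,0,0], jaw=0.7)

```text
clock: 45.95
tool_pos: [600.2, -277.4, 14.1]
tcp_rot: [180.0, 0.0, -59.9]
wrist_force: [0.1, -0.7, 0.0]
finger_gap: 0.669
grip_force: 0.0
```

Emit:
apply_moves(targets=[0,0,-0.015,0,0,0,0,0,-0.025,0,0,0,0,0,-0.025,0,0,0,0,0,-0.025,0,0,0,0,0,-0.025,0,0,0,0,0,-0.025,0,0,0,-0.025,0,-0.02,0,0,0,-0.025,0,-0.02,0,0,0,-0.025,0,-0.02,0,0,0,0,0,0,0,0,0,0,0,0,0,0,0,0,0,0,0,0,0])

```text
clock: 46.95
tool_pos: [562.6, -212.7, 214.4]
tcp_rot: [-180.0, -0.0, -59.9]
wrist_force: [-0.1, -0.1, -0.6]
finger_gap: 0.702
grip_force: 0.0
```

```bash
python3 -c "
from rect import *
plan()
for n in ['wrist','top']:
  c=cam(n); C=cloud(c).reshape(-1,3); 
  k=C[(np.hypot(C[:,0]-600,C[:,1]+277.5)<24)&(C[:,2]>30)&(C[:,2]<50)]; print(n,'hubtop',len(k),np.percentile(k[:,2],[5,50,95]) if len(k) else 0)
  f=C[(np.hypot(C[:,0]-587,C[:,1]-82.5)<78)&(C[:,2]>100)&(C[:,2]<130)]; print('flange',len(f),np.percentile(f[:,2],[5,50,95]) if len(f) else 0)
  save(c,n+'11.png')
s=cam('scene'); save(s,'scene11.png')
brass(c,11,(165,260,245,345))
a=cv2.imread('pics/top11.png'); w=cv2.imread('pics/wrist11.png'); cv2.imwrite('pics/fin.png',np.hstack([cv2.resize(a,(400,300)),cv2.resize(w,(400,300))]))
"
```

```text
at [ 562.6 -212.7  214.4] [-1.7999e+02 -2.0000e-02 -5.9910e+01] t 47.0 F [-0.1 -0.1 -0.6] gap 65.2 j6 127.0
wrist hubtop 1414 [38.29048638 39.60300576 41.97984351]
flange 54 [100.42990547 104.87159857 120.43060518]
top hubtop 0 0
flange 4021 [115.87619305 119.7982545  123.87854222]
```

View pics/fin.png

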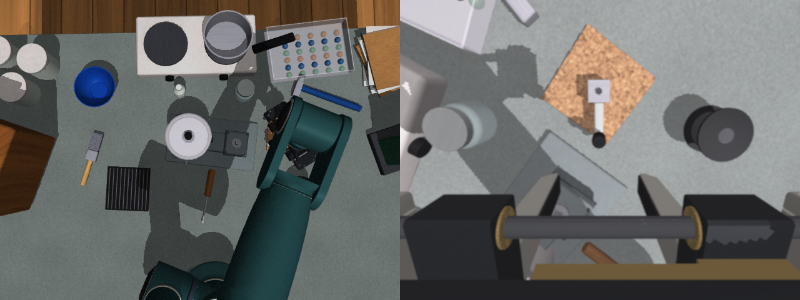

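The final views show the crank upright and well inside the pad (right picture, hub at (598,90)). The lid is flush, the mat is empty, and the bystanders look unmoved. Handing in.

```bash
python3 -c "
from h import *
print(ticket.job_done())"
```

```text
the job is handed in; nothing more can be done
None
```

The job is handed in, with no verdict returned: both pendants are in the basket, the lid is snapped flush, the crank was wound just over three turns clockwise (about 19.6 rad at the knob), and it stands upright on its cork pad.

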